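# Shim two bottle rows snug on a packing cradle

## Task

The two rows of bottles on the sloping packing cradle sit loose. Take spacer plates from the rack and add them between each row's end board and the sprung jaw, standing square in the lane with their foot fully down on its floor, until each row is just snug, so that its plates hold the jaw off its stop. Leave the plates you do not need in the rack, and do not disturb the bottles, the cup and the brush standing around.

Things in the scene. Friction and masses are not known exactly. Their poses are not given: they have to be found in the camera images.
- cradle: Fixed aluminium packing cradle, 190 x 165 mm, its bed sloping up away from the robot at 30 degrees, with two lanes side by side, 76 mm centre to centre. In each lane: a row of bottles in the lower part, then the gap for spacer plates, then a sprung jaw. Origin: centre of its underside on the table; x: the way the lanes climb, seen from above.
- lane_left: The cradle's left lane, seen from the robot. Origin: on the lane's sloping floor, on its centre line, mid-length, 62 mm above the table. x: up the slope along the lane; y: across, level; z: square to the floor, 30 degrees from vertical, leaning to the robot. 63 mm wide inside, side walls 24 mm high. A plate stands with its z along this z, broad faces across the lane, foot on the floor.
- jaw_left (a joint): Sprung jaw of the left lane: 0 m = at rest on its stop; grows up the slope to at most 0.009 m. The spring presses with 3 N at rest, 5 N at full travel. Snug: the plates hold it about 2 to 5 mm off its stop; while the row is loose it reads 0. Once a row is snug one more plate does not fit.
- jaw_left_face (a point): Middle of the left jaw's pressing face, 12 mm above the lane floor, 16.5 mm up the lane from its origin at rest; moves with the jaw. Jaw of steel, 58 mm wide; its face is square to the floor up to 20 mm high, then leans back 25 degrees up to 35 mm: a lead-in, by which a plate's foot pushed straight down wedges the jaw back.
- lane_right: The cradle's right lane, seen from the robot. Origin: on the lane's sloping floor, on its centre line, mid-length, 62 mm above the table. x: up the slope along the lane; y: across, level; z: square to the floor, 30 degrees from vertical, leaning to the robot. 63 mm wide inside, side walls 24 mm high. A plate stands with its z along this z, broad faces across the lane, foot on the floor.
- jaw_right (a joint): Sprung jaw of the right lane: 0 m = at rest on its stop; grows up the slope to at most 0.009 m. The spring presses with 3 N at rest, 5 N at full travel. Snug: the plates hold it about 2 to 5 mm off its stop; while the row is loose it reads 0. Once a row is snug one more plate does not fit.
- jaw_right_face (a point): Middle of the right jaw's pressing face, 12 mm above the lane floor, 16.5 mm up the lane from its origin at rest; moves with the jaw. Jaw of steel, 58 mm wide; its face is square to the floor up to 20 mm high, then leans back 25 degrees up to 35 mm: a lead-in, by which a plate's foot pushed straight down wedges the jaw back.
- row_long_face (a point): Middle of the upper end face of a fixed cardboard carrier with three small amber bottles lying in it. It has a thick end board (16 mm), lies in either lane and leaves a gap of 3 to 6 mm to the jaw at rest. The point is on the lane's centre line, 16 mm above the lane floor; end board 32 mm high, 60 mm wide. Its frame is level, x the way the lane climbs seen from above.
- row_short_face (a point): Middle of the upper end face of a fixed cardboard carrier with three small amber bottles lying in it. It has a thin end board (8 mm), lies in the other lane and leaves a gap of 11 to 14 mm to the jaw at rest. The point is on the lane's centre line, 16 mm above the lane floor; end board 32 mm high, 60 mm wide. Its frame is level, x the way the lane climbs seen from above.
- plate0_mid (a point): One of 5 identical loose aluminium spacer plates, 8 mm thick, 50 g, an upside-down T: body 58 mm wide, 36 mm high, half-round foot; on it a grip tab 24 mm wide, 36 mm high. Point: its centre, 36 mm above the foot, level with the shoulders beside the tab. x: thickness, y: width (grip the tab's edges), z: up to the tab. At first it stands in the rack, foot 8 mm above the table.
- plate1_mid (a point): One of 5 identical loose aluminium spacer plates, 8 mm thick, 50 g, an upside-down T: body 58 mm wide, 36 mm high, half-round foot; on it a grip tab 24 mm wide, 36 mm high. Point: its centre, 36 mm above the foot, level with the shoulders beside the tab. x: thickness, y: width (grip the tab's edges), z: up to the tab. At first it stands in the rack, foot 8 mm above the table.
- plate2_mid (a point): One of 5 identical loose aluminium spacer plates, 8 mm thick, 50 g, an upside-down T: body 58 mm wide, 36 mm high, half-round foot; on it a grip tab 24 mm wide, 36 mm high. Point: its centre, 36 mm above the foot, level with the shoulders beside the tab. x: thickness, y: width (grip the tab's edges), z: up to the tab. At first it stands in the rack, foot 8 mm above the table.
- plate3_mid (a point): One of 5 identical loose aluminium spacer plates, 8 mm thick, 50 g, an upside-down T: body 58 mm wide, 36 mm high, half-round foot; on it a grip tab 24 mm wide, 36 mm high. Point: its centre, 36 mm above the foot, level with the shoulders beside the tab. x: thickness, y: width (grip the tab's edges), z: up to the tab. At first it stands in the rack, foot 8 mm above the table.
- plate4_mid (a point): One of 5 identical loose aluminium spacer plates, 8 mm thick, 50 g, an upside-down T: body 58 mm wide, 36 mm high, half-round foot; on it a grip tab 24 mm wide, 36 mm high. Point: its centre, 36 mm above the foot, level with the shoulders beside the tab. x: thickness, y: width (grip the tab's edges), z: up to the tab. At first it stands in the rack, foot 8 mm above the table.
- rack: Fixed grey plastic comb rack, 126 x 78 mm, 31 mm high, with five slots across it, 22 mm apart along its x axis, each 10.5 mm wide, 66 mm long and 23 mm deep, one spacer plate in each. Origin: centre of its underside on the table; y: along the slots.
- bottle0_mid (a point): Bystander: loose standing amber bottle with a brass cap, 23 mm across, 72 mm high, to the right of the rack; the point is half-way up. Leave alone.
- bottle1_mid (a point): Bystander: loose standing amber bottle with a brass cap, 23 mm across, 72 mm high, close beyond the far end of the rack; the point is half-way up. Leave alone.
- bottle2_mid (a point): Bystander: loose standing amber bottle with a brass cap, 23 mm across, 72 mm high, close to the right side of the cradle; the point is half-way up. Leave alone.
- cup_mid (a point): Bystander: loose white plastic cup, 60 mm across, 50 mm high; the point is half-way up. Leave alone.
- brush_grip (a point): Bystander: loose hand brush lying to the left of the cradle, about 0.2 m long; the point is on its handle. Leave alone.
- lamp: Fixed obstacle between rack and cradle: inspection lamp, round foot 68 mm across, slim post, and a white head 90 x 26 mm (reaching from 15 mm on the near side to 75 mm on the far side of the post along its x axis) whose top is 163 mm above the table. Origin: centre of the foot's underside.
Mind the look-alikes: they are no part of the job. What is shaped like the part that bears plate4_mid but orange is not meant. Leave any turquoise look-alike of the part that bears plate3_mid alone.

How it is judged:
By the outcome, as a careful person would: the job done as asked, in the order asked, and still so for the second after the job is handed in, with the robot touching nothing.
It also fails if it takes over 72 s, if anything falls off the work surface, if the arm or the gripper's body presses on something with over 40 N, if the wrist force passes 120 N, or if a joint passes its speed limit or range.

## Robot

A 6-joint arm with a two-finger parallel gripper is mounted at the origin on the work surface. World frame = base frame: x ahead of the robot, y to its left, z up, the work surface at z = 0. Lengths are in m, angles in rad, forces in N, time in s.
With the tool pointing down it reaches from about 0.425 to 0.95 m from the base axis. Payload 3.5 kg.
Tool frame: the origin (TCP) lies midway between the tips of the shut fingers; the grasp point (between the pads) lies 19 mm behind it; x points along the fingers, z is the direction in which the jaws open and shut, and the axes are right-handed (so a half turn about x gives the same grasp; the last joint's range is limited). The gripper opens to 85 mm and grips with 20 to 120 N. Pads are 22 mm wide; open, the fingers measure 114 mm over their backs; the gripper's body (76 mm by 85 mm) begins 54 mm behind the grasp point. The pads swing forward as they close: fully open they stand 13 mm farther back than shut.
Start: joints at [1.096, 0.286, 1.577, -0, 1.279, -0.15], TCP at [0.215, 0.64, 0.231] pointing down, gripper open.
Joint ranges: [-2.77, 2.77], [-0.9, 2.22], [0.21, 2.48], [-1.53, 4.67], [0.24, 2.81], [-2.84, 2.84]. Speed limits (rad/s): [2.79, 2.79, 3.14, 3.14, 3.14, 3.14].

## Interface

Orientations are given as a unit quaternion [x, y, z, w].
In Python, from plant import readout, eyes, ctrl gives the robot as it stands.
- The arm moves only by the tool move_arm, never from a script. Its argument "commands" is a list of rows, each a list of 7 numbers: the turn, a rotation vector about the world's x, y, z in rad, then the shift along the world's x, y, z in mm, then the closure in counts, from 0 (fully open) to 255 (shut). A call has 1 to 12 rows; each row is the pose to reach, as a shift and turn from the pose measured when the call began; what a row does not reach only later rows make up. A row lasts 1/10 s, in which the tool goes at most 50 mm and 8.59 degrees, less where a joint would pass 70% of its speed; a pose out of reach is approached as far as the arm can. A call with a gripper value outside its range is refused whole. The fingers move at their own pace and stop on an object; "newtons" is the grip in N (left out, the last holds). Time passes only in rows, so rows that repeat a pose let the fingers close. It gives the time, the measured TCP pose, the force and the opening at its end, in the units of the state.
- readout.get_state(): the state, without advancing time (a new reading comes with each control period).
- eyes.read_camera(name): name is "scene" or "top" or "wrist"; returns a dict with "color" (420x560x3 uint8, red, green, blue), "depth" (420x560 float32, m along the optical axis (not along the pixel's ray), 0 where there is no reading), "K" (3x3 intrinsics, pixels), "eye" and "attitude" of the camera in the world. Camera axes: x right, y down, z forward; pixel columns grow to the right and rows downward; lengths in m; the calibration is good to about 2 mm. A picture is of the moment at which its call begins.
- ctrl.sign_off(): hands the job in, once; it reports no verdict.
The state is a dict: "time": time; "qpos": joint angles; "dq": joint speeds; "joint_efforts": joint torques, N m; "eef_pos": TCP position; "tcp_rot": TCP orientation; "contact_force": force on the tool from outside, world axes, zero at the start; "wrist_torque": the same for the moment, N m; "opening": opening from 0.0 (shut) to 1.0 (fully open).
Only numpy, scipy, OpenCV 4.12 (cv2) and the standard library are available. Lean on these libraries where they do the work, as an engineer would, in place of code of your own. Each camera call takes 0.05 s, during which the arm holds its last target.

## Working session

There is one attempt and no reset: what is moved stays moved. The work goes in short steps, Python scripts to look and compute and a tool call to move; the robot and the scene stay as the last step left them, time stands still between calls to the robot, and variables do not carry over. Pictures are saved under pics/ and viewed, and the job is handed in when it is done.

Besides the shell and the picture viewer there is one more tool, called as name(argument=value, ...) on one line, values as JSON. move_arm: Moves the arm, as the interface text tells. Its arguments: {"type":"object","properties":{"commands":{"type":"array"},"newtons":{"type":"number"}},"required":["commands"]}

```bash
mkdir -p pics; ls; python3 - <<'E'
from plant import readout, eyes, ctrl
import cv2,numpy as np
print(readout.get_state())
for n in ["scene","top","wrist"]:
    d=eyes.read_camera(n); np.savez(f"pics/{n}0.npz",**d)
    cv2.imwrite(f"pics/{n}0.png",d["color"][:,:,::-1]); print(n,d["K"],d["eye"],d["attitude"])
E
```

```text
pics
{'time': 0.0, 'qpos': array([ 1.09598940e+00,  2.87186092e-01,  1.57817561e+00,  1.13543344e-05,
        1.27857053e+00, -1.49985357e-01]), 'dq': array([-1.52531663e-03,  7.58698248e-04,  4.58637891e-04, -4.85303414e-04,
       -6.59768352e-05,  3.74790004e-04]), 'joint_efforts': array([-1.10930363e-03, -4.05982554e+01, -2.92624962e+01, -1.73336257e-04,
        5.78166524e-03, -1.02349830e-05]), 'eef_pos': array([0.21507928, 0.63913252, 0.2299343 ]), 'tcp_rot': array([-0.41294348,  0.57500741,  0.41219667,  0.57353122]), 'contact_force': array([-0.71415119, -0.09544446, -0.69052932]), 'wrist_torque': array([ 0.00506364,  0.04143926, -0.01406335]), 'opening': 1.0003875502985038}
scene [[528.49784093   0.         280.87131594]
 [  0.         528.49784093 213.00238142]
 [  0.           0.           1.        ]] [1.73650395 0.48836554 1.07816069] [ 0.48284931  0.75942528 -0.36111049 -0.24439518]
top [[508.73694042   0.         276.62152391]
 [  0.         508.73694042 207.93622723]
 [  0.           0.           1.        ]] [0.47574528 0.01736136 1.29029945] [ 0.71169742 -0.70062721  0.03724708 -0.03494223]
wrist [[294.95871171   0.         280.07994885]
 [  0.         294.95871171 213.60668188]
 [  0.           0.           1.        ]] [0.15204162 0.6598969  0.37256544] [0.80483535 0.57874603 0.07597122 0.10733806]
```

View pics/scene0.png

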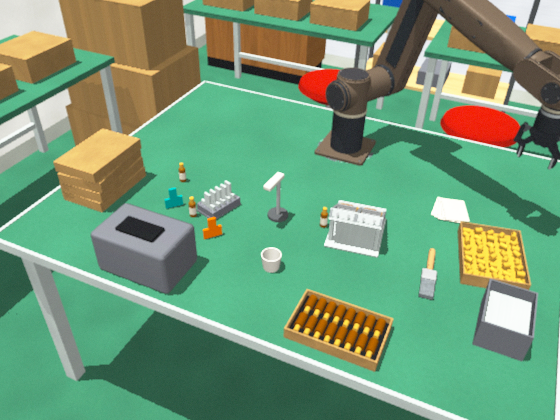

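View pics/top0.png

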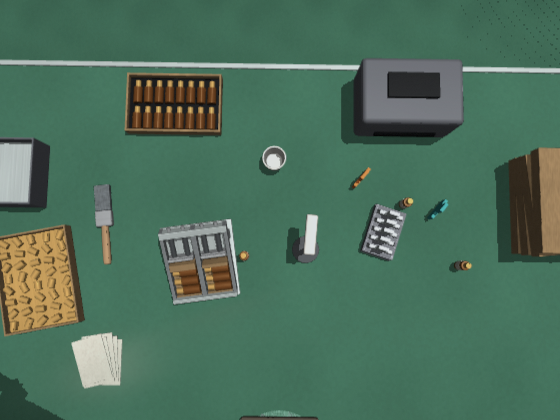

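View pics/wrist0.png

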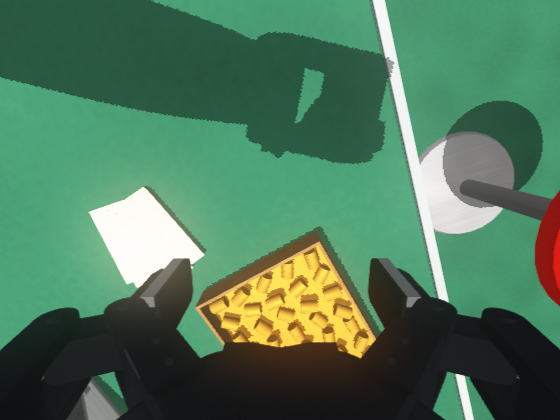

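The top view shows the cradle at about (200,262) and the rack at (384,232), with five pale plates in it. The turquoise look-alike is at (440,209) and the orange one at (361,178). The lamp is at (308,240) and the cup at (274,158). I'll enlarge the cradle and the rack next.

```bash
cat > h.py <<'E'
import numpy as np, cv2
from scipy.spatial.transform import Rotation as R
def load(f): return dict(np.load(f))
def shot(n,f):
    from plant import eyes
    d=eyes.read_camera(n); np.savez(f"pics/{f}.npz",**d); cv2.imwrite(f"pics/{f}.png",d["color"][:,:,::-1]); return d
def cloud(d):
    K=d["K"]; z=d["depth"].astype(float); v,u=np.mgrid[:z.shape[0],:z.shape[1]]
    P=np.stack([(u-K[0,2])*z/K[0,0],(v-K[1,2])*z/K[1,1],z],-1)
    W=P@R.from_quat(d["attitude"]).as_matrix().T+d["eye"]; W[z==0]=np.nan; return W
def ray(d,u,v,h):
    K=d["K"]; r=R.from_quat(d["attitude"]).as_matrix()@np.array([(u-K[0,2])/K[0,0],(v-K[1,2])/K[1,1],1.])
    return d["eye"]+r*(h-d["eye"][2])/r[2]
def proj(d,p):
    q=(np.atleast_2d(p)-d["eye"])@R.from_quat(d["attitude"]).as_matrix(); K=d["K"]
    return np.c_[q[:,0]/q[:,2]*K[0,0]+K[0,2],q[:,1]/q[:,2]*K[1,1]+K[1,2]]
def crop(d,u0,u1,v0,v1,s,f):
    c=d["color"][v0:v1,u0:u1,::-1]; cv2.imwrite(f"pics/{f}.png",cv2.resize(c,None,fx=s,fy=s,interpolation=cv2.INTER_CUBIC))
E
python3 - <<'E'
from h import *
d=load("pics/top0.npz")
a=d["color"][:,:,::-1]
A=cv2.resize(a[210:310,150:260],None,fx=5,fy=5,interpolation=3); B=cv2.resize(a[180:280,345:395+90],None,fx=4,fy=4,interpolation=3)
cv2.imwrite("pics/cr_cradle.png",A); cv2.imwrite("pics/cr_rack.png",B)
W=cloud(d)
for n,(u,v) in dict(cradle=(200,262),rack=(384,232),lamp=(310,235),lampfoot=(303,255),b1=(407,202),b2=(244,256),b0=(464,266),cup=(274,158),tq=(440,209),og=(361,178),table=(330,300),brush=(105,230)).items(): print(n,W[v,u].round(4))
E
```

```text
cradle [0.4685 0.1924 0.088 ]
rack [ 0.5483 -0.2499  0.0445]
lamp [ 0.5321 -0.0602  0.1645]
lampfoot [ 0.4895 -0.0538  0.009 ]
b1 [ 0.6205 -0.301   0.0678]
b2 [0.4843 0.0904 0.0713]
b0 [ 0.4686 -0.4371  0.0643]
cup [0.7368 0.0229 0.0019]
tq [ 0.6043 -0.3793  0.0721]
og [ 0.6778 -0.19    0.0663]
table [ 0.3785 -0.1229  0.0013]
brush [0.5441 0.4435 0.0142]
```

View pics/cr_cradle.png

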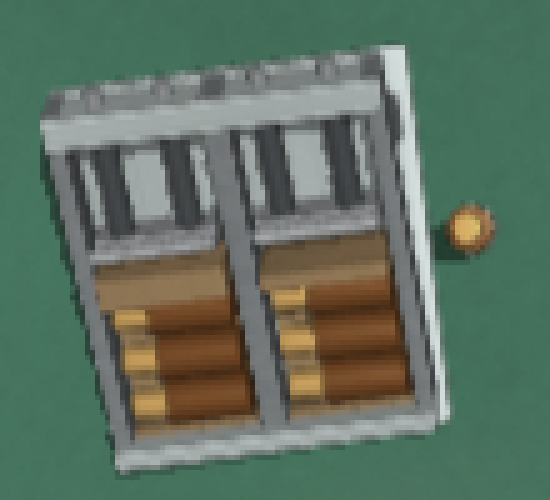

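View pics/cr_rack.png

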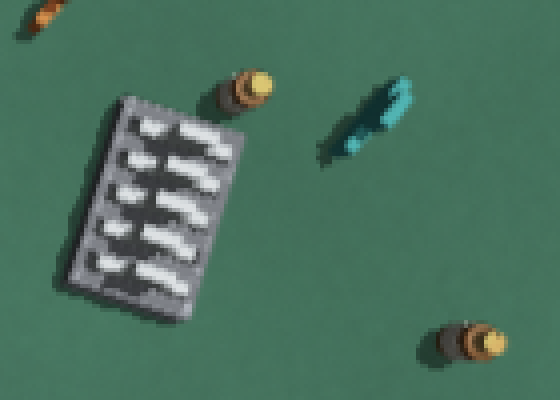

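```bash
python3 - <<'E'
from h import *
from plant import readout
s=readout.get_state(); T=R.from_quat(s["tcp_rot"]); print(T.as_matrix().round(3))
d=load("pics/wrist0.npz")
Rc=T.inv()*R.from_quat(d["attitude"]); tc=T.inv().apply(d["eye"]-s["eef_pos"]); print("cam in tool",tc, Rc.as_matrix().round(3))
# masks in the top view: rack yaw & cradle from cloud
W=cloud(load("pics/top0.npz"))
hh=W[...,2]
for name,(u0,u1,v0,v1) in dict(rack=(355,415,200,265),cradle=(150,250,212,310)).items():
    m=np.zeros(hh.shape,np.uint8); m[v0:v1,u0:u1]=(hh[v0:v1,u0:u1]>0.018)
    n,l,st,c=cv2.connectedComponentsWithStats(m); k=1+np.argmax(st[1:,4]); P=W[l==k]
    r=cv2.minAreaRect(P[:,:2].astype(np.float32)); print(name,r)
E
```

```text
[[-0.001 -0.948  0.319]
 [-0.002  0.319  0.948]
 [-1.     0.    -0.002]]
cam in tool [-0.14231608  0.06642546 -0.00083111] [[ 0.    -0.261  0.965]
 [ 0.001 -0.965 -0.261]
 [ 1.     0.001  0.   ]]
rack ((0.5515120029449463, -0.25205379724502563), (0.07943633943796158, 0.1218838095664978), 72.48779296875)
cradle ((0.46881943941116333, 0.197150319814682), (0.18250207602977753, 0.15708456933498383), 8.23814582824707)
```

```bash
cat >> h.py <<'E'
TC=np.array([-0.14231608,0.06642546,-0.00083111]); RC=R.from_matrix([[0,-.261,.965],[0,-.965,-.261],[1,0,0]])
def toolR(yaw,tilt): # tool x tilted forward from down by tilt, jaws along lateral dir
    c,s=np.cos(yaw),np.sin(yaw); x=np.array([np.sin(tilt)*c,np.sin(tilt)*s,-np.cos(tilt)]); z=np.array([-s,c,0]); return R.from_matrix(np.c_[x,np.cross(z,x),z])
def delta(Rt,p,s=None):
    if s is None:
        from plant import readout; s=readout.get_state()
    print("turn",(Rt*R.from_quat(s["tcp_rot"]).inv()).as_rotvec().round(4),"shift",((np.array(p)-s["eef_pos"])*1000).round(1))
def look(yaw,tilt,target,dist,v=150,u=280):
    Rt=toolR(yaw,tilt); r=np.array([(u-280)/295,(v-213.6)/295,1]); r/=np.linalg.norm(r)
    cam=np.array(target)-dist*(Rt*RC).apply(r); return Rt,cam-Rt.apply(TC)
E
python3 - <<'E'
from h import *
for yaw,tilt,t,dist in [(np.deg2rad(10),np.deg2rad(15),(.468,.197,.07),.27),(np.deg2rad(-17.5),0,(.5515,-.252,.05),.27)]:
    Rt,p=look(yaw,tilt,t,dist); print(p.round(4)); delta(Rt,p)
E
```

```text
[0.4853 0.2009 0.2066]
turn [-0.018  -0.2642  0.4967] shift [ 270.2 -438.4  -23.7]
[ 0.6018 -0.267   0.1773]
turn [ 0.0017 -0.0009  0.0193] shift [ 386.6 -906.2  -52.9]
```

move_arm(commands=[[-0.018,-0.264,0.497,270,-438,-24,0],[-0.018,-0.264,0.497,270,-438,-24,0],[-0.018,-0.264,0.497,270,-438,-24,0],[-0.018,-0.264,0.497,270,-438,-24,0],[-0.018,-0.264,0.497,270,-438,-24,0],[-0.018,-0.264,0.497,270,-438,-24,0],[-0.018,-0.264,0.497,270,-438,-24,0],[-0.018,-0.264,0.497,270,-438,-24,0],[-0.018,-0.264,0.497,270,-438,-24,0],[-0.018,-0.264,0.497,270,-438,-24,0],[-0.018,-0.264,0.497,270,-438,-24,0],[-0.018,-0.264,0.497,270,-438,-24,0]])

```text
time: 1.35
eef_pos: [0.486, 0.199, 0.2059]
tcp_rot: [0.595, -0.381, -0.477, -0.522]
contact_force: [0.2, 0.5, -0.2]
opening: 0.999
```

```bash
python3 - <<'E'
from h import *
from plant import readout
d=shot("wrist","w1"); s=readout.get_state(); print(s["time"],s["eef_pos"],s["dq"].round(3))
E
```

```text
1.4 [0.48526281 0.20030245 0.20585047] [ 0.045 -0.006  0.005  0.003  0.003  0.005]
```

View pics/w1.png

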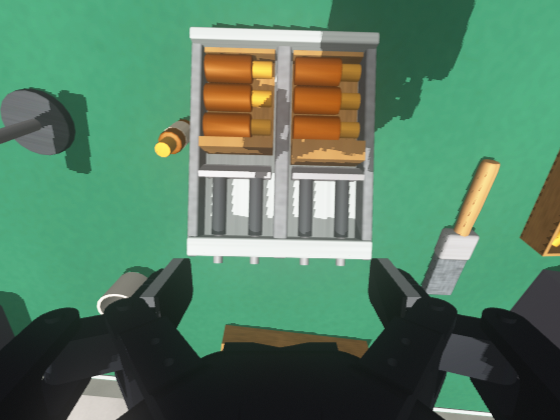

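```bash
python3 - <<'E'
from h import *
d=load("pics/w1.npz"); crop(d,185,385,20,265,3,"w1c"); crop(d,185,385,125,195,4,"w1d")
E
```

```text
(no output)
```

View pics/w1d.png

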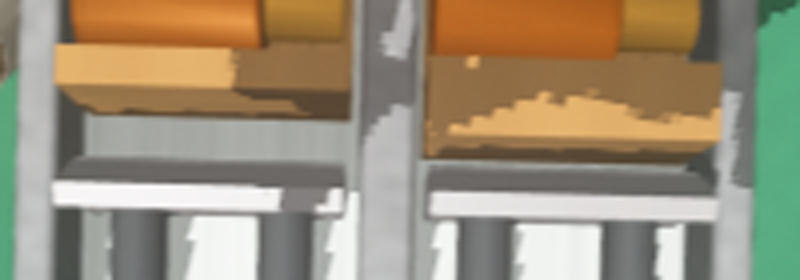

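```bash
python3 - <<'E'
from h import *
d=load("pics/w1.npz"); W=cloud(d)
hsv=cv2.cvtColor(d["color"],cv2.COLOR_RGB2HSV)
m=np.isfinite(W[...,2])&(W[...,2]>0.03)&(W[...,2]<.2); m[255:]=False; m[:, :185]=False; m[:,385:]=False
gray=m&(hsv[...,1]<60)
P=W[gray]
# wall top candidates: iterate plane fit with known 30deg slope: lane height
for yd in (8,9,10,11,12):
    y=np.deg2rad(yd); c,s=np.cos(y),np.sin(y)
    xl=np.array([.866*c,.866*s,.5]); yl=np.array([-s,c,0]); zl=np.array([-.5*c,-.5*s,.866])
    q=(P-np.array([.469,.197,.062]))@np.c_[xl,yl,zl]
    h,e=np.histogram(q[:,1],bins=np.arange(-.09,.09,.001)); 
    print(yd,"edge sharpness",np.sort(np.abs(np.diff(h)))[-6:])
y=np.deg2rad(10); c,s=np.cos(y),np.sin(y)
xl=np.array([.866*c,.866*s,.5]); yl=np.array([-s,c,0]); zl=np.array([-.5*c,-.5*s,.866])
q=(P-np.array([.469,.197,.062]))@np.c_[xl,yl,zl]
h,e=np.histogram(q[:,2],bins=np.arange(-.02,.06,.002))
for a,b in zip(e,h):
    if b>30: print(round(a,3),b)
E
```

```text
8 edge sharpness [142 200 451 608 631 671]
9 edge sharpness [108 109 168 278 317 388]
10 edge sharpness [101 102 151 184 198 204]
11 edge sharpness [ 95 115 115 146 148 149]
12 edge sharpness [ 78  79  80  90  97 101]
-0.004 1526
-0.002 3838
-0.0 467
0.002 131
0.004 115
0.006 156
0.008 190
0.01 317
0.012 683
0.014 1580
0.016 1482
0.018 726
0.02 2978
0.022 4796
0.024 2686
0.026 581
0.028 1083
0.03 1576
0.032 711
0.034 191
```

View pics/w1c.png

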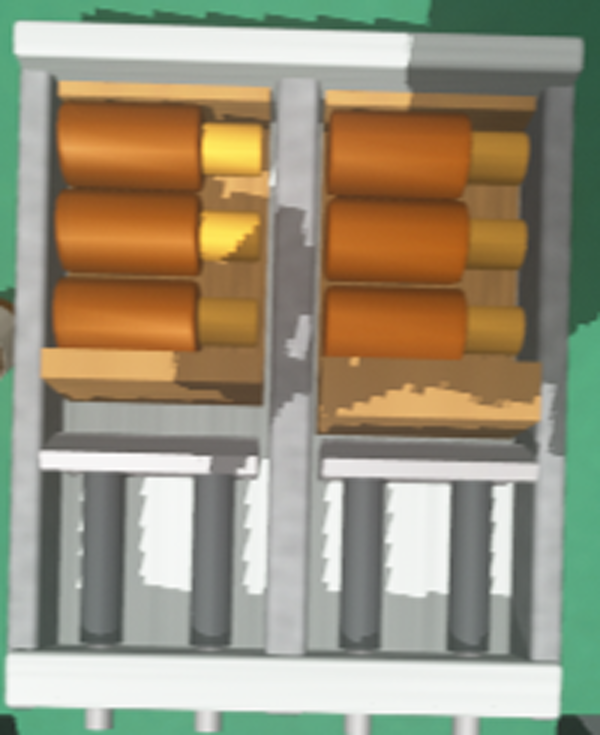

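```bash
python3 - <<'E'
from h import *
d=load("pics/w1.npz"); W=cloud(d)
hsv=cv2.cvtColor(d["color"],cv2.COLOR_RGB2HSV)
m=np.isfinite(W[...,2])&(W[...,2]>0.02)&(W[...,2]<.2); m[255:]=False; m[:, :187]=False; m[:,385:]=False
P=W[m&(hsv[...,1]<60)]
best=[]
def fr(yd):
    y=np.deg2rad(yd); c,s=np.cos(y),np.sin(y)
    return np.c_[[.866*c,.866*s,.5],[-s,c,0],[-.5*c,-.5*s,.866]]
O=np.array([.469,.197,.062])
for yd in np.arange(6,10,.2):
    q=(P-O)@fr(yd); h,_=np.histogram(q[:,1],bins=np.arange(-.09,.09,.0005)); best.append((np.sum(np.diff(h.astype(float))**2),yd))
yd=max(best)[1]; print(sorted(best)[-4:])
F=fr(yd); Q=(W-O)@F; q=Q[m]
# floor, plane fit check
fl=q[(np.abs(q[:,2]+.002)<.004)]; A=np.c_[fl[:,:2],np.ones(len(fl))]; print("floor fit",np.linalg.lstsq(A,fl[:,2],rcond=None)[0])
wt=q[(np.abs(q[:,2]-.022)<.002)&(np.abs(q[:,0])<.06)]
h,e=np.histogram(wt[:,1],bins=np.arange(-.09,.09,.001)); 
print("walltop y (mm):count",[(int(round(a*1000)),int(b)) for a,b in zip(e,h) if b>5])
h,e=np.histogram(fl[:,1],bins=np.arange(-.09,.09,.001)); print("floor y",[(int(round(a*1000)),int(b)) for a,b in zip(e,h) if b>5])
# profiles along x at lane centers
for yc in (-.038,.038):
    k=m&(np.abs(Q[...,1]-yc-.0)<.012)
    a=Q[k]; b=np.round(a[:,0]*1000/1).astype(int)
    print("lane",yc,[(i,round(float(np.median(a[b==i,2]))*1000,1),round(float(a[b==i,2].max())*1000,1)) for i in range(-40,40) if (b==i).any()])
E
```

```text
[(np.float64(706252.0), np.float64(9.600000000000003)), (np.float64(997500.0), np.float64(8.400000000000002)), (np.float64(1181558.0), np.float64(8.200000000000003)), (np.float64(1441140.0), np.float64(9.800000000000004))]
floor fit [-0.01372132 -0.00703352 -0.00070193]
walltop y (mm):count [(-80, 9), (-79, 40), (-78, 97), (-77, 123), (-76, 117), (-75, 112), (-74, 125), (-73, 150), (-72, 174), (-71, 159), (-70, 111), (-69, 73), (-68, 6), (-66, 20), (-65, 26), (-64, 33), (-63, 27), (-62, 27), (-61, 31), (-60, 21), (-59, 31), (-58, 31), (-57, 26), (-56, 24), (-55, 30), (-54, 27), (-53, 32), (-52, 26), (-51, 29), (-50, 34), (-49, 26), (-48, 34), (-47, 30), (-46, 28), (-45, 26), (-44, 27), (-43, 30), (-42, 32), (-41, 33), (-40, 36), (-39, 28), (-38, 27), (-37, 36), (-36, 34), (-35, 32), (-34, 27), (-33, 27), (-32, 32), (-31, 41), (-30, 30), (-29, 28), (-28, 28), (-27, 38), (-26, 45), (-25, 24), (-24, 19), (-23, 22), (-22, 22), (-21, 33), (-20, 20), (-19, 20), (-18, 19), (-17, 22), (-16, 24), (-15, 37), (-14, 19), (-13, 22), (-12, 21), (-11, 22), (-10, 23), (-7, 41), (-6, 81), (-5, 124), 
[... 4132 characters left out ...]
.4, 29.9), (0, 30.2, 30.8), (1, 30.3, 31.3), (2, 30.3, 31.3), (3, 30.0, 31.5), (4, 30.0, 30.9), (5, 30.4, 31.6), (6, 30.2, 31.6), (7, 30.1, 31.5), (8, 29.9, 30.9), (9, 30.2, 31.1), (10, 30.3, 31.6), (11, 30.2, 31.8), (12, 30.0, 31.5), (13, 30.0, 32.2), (14, 30.3, 31.8), (15, 16.0, 31.7), (16, -2.1, 2.8), (17, -2.0, -1.6), (19, 16.0, 16.2), (20, 18.6, 19.4), (21, 19.5, 21.2), (22, 22.6, 25.0), (23, 25.3, 26.1), (24, 26.9, 27.4), (25, 28.1, 29.6), (26, 30.5, 32.5), (27, 32.9, 34.3), (28, 32.7, 34.5), (29, 32.6, 34.2), (30, 9.1, 33.6), (31, 13.7, 33.3), (32, 10.8, 33.2), (33, -1.8, 14.9), (34, -1.9, 15.2), (35, -1.6, 15.8), (36, -1.5, 15.6), (37, -1.8, 15.8), (38, -2.0, 15.8), (39, -1.5, 14.7)]
```

```bash
python3 - <<'E'
from h import *
d=load("pics/w1.npz"); W=cloud(d)
m=np.isfinite(W[...,2])&(W[...,2]>0.02)&(W[...,2]<.2); m[255:]=False; m[:, :187]=False; m[:,385:]=False
def fr(yd):
    y=np.deg2rad(yd); c,s=np.cos(y),np.sin(y)
    return np.c_[[.866*c,.866*s,.5],[-s,c,0],[-.5*c,-.5*s,.866]]
O=np.array([.469,.197,.062]); Q=(W-O)@fr(8.4); q=Q[m]
w=q[np.abs(q[:,2]-.0225)<.003]
for lo,hi in [(-.085,-.066),(-.012,.012),(.064,.085)]:
    xs=[];mn=[];mx=[]
    for x in np.arange(-.07,.06,.004):
        k=w[(abs(w[:,0]-x)<.002)&(w[:,1]>lo)&(w[:,1]<hi),1]
        if len(k)>8: xs.append(x);mn.append(np.percentile(k,2));mx.append(np.percentile(k,98))
    for a in (mn,mx):
        p=np.polyfit(xs,a,1); r=np.abs(a-np.polyval(p,xs)); g=r<np.median(r)*2.5+1e-4; p=np.polyfit(np.array(xs)[g],np.array(a)[g],1); print(lo,"slope deg",round(np.degrees(p[0]),2),"y0",round(p[1]*1000,1))
for yc in (-.038,.038):
    a=Q[m&(np.abs(Q[...,1]-yc)<.02)]
    b=a[(a[:,2]>.025)]; print("board top x range/z", np.percentile(b[(b[:,0]>-.005)&(b[:,0]<.0175),0]*1000,[.5,99.5]).round(1))
    j=a[(a[:,2]>.031)&(a[:,0]>.019)]; print("jaw top x",np.percentile(j[:,0]*1000,[1,99]).round(1), "z",np.percentile(j[:,2]*1000,[50,95]).round(1))
    f=a[(a[:,2]>.02)&(a[:,2]<.033)&(a[:,0]>.017)&(a[:,0]<.028)]; p=np.polyfit(f[:,2],f[:,0],1); print("lead-in x at z=19:",np.polyval(p,.019)*1000,np.degrees(np.arctan(p[0])))
    g=a[np.abs(a[:,2])<.004]; print("floor z",np.median(g[:,2])*1000)
E
```

```text
-0.085 slope deg -0.03 y0 -77.9
-0.085 slope deg -1.39 y0 -68.5
-0.012 slope deg 0.91 y0 -6.2
-0.012 slope deg -3.36 y0 8.8
0.064 slope deg 1.13 y0 68.0
0.064 slope deg -0.1 y0 77.4
board top x range/z [-2.3  6.1]
jaw top x [24.7 30.7] z [32.9 34.5]
lead-in x at z=19: 18.86655100078019 27.879330765503685
floor z -1.2563252115880847
board top x range/z [-1.8 14.5]
jaw top x [25.  30.9] z [32.9 34.3]
lead-in x at z=19: 19.209780941656568 26.79509869463517
floor z -1.358585251102768
```

```bash
python3 - <<'E'
from h import *
Rt,p=look(np.deg2rad(-17.5),0,(.5515,-.252,.05),.25); print(p.round(4)); delta(Rt,p)
E
```

```text
[ 0.6028 -0.2673  0.1573]
turn [ 0.0172  0.2626 -0.4748] shift [ 117.5 -467.6  -48.5]
```

move_arm(commands=[[0.017,0.263,-0.475,117,-467,30,0],[0.017,0.263,-0.475,117,-467,30,0],[0.017,0.263,-0.475,117,-467,30,0],[0.017,0.263,-0.475,117,-467,30,0],[0.017,0.263,-0.475,117,-467,30,0],[0.017,0.263,-0.475,117,-467,30,0],[0.017,0.263,-0.475,117,-467,30,0],[0.017,0.263,-0.475,117,-467,20,0],[0.017,0.263,-0.475,117,-467,-20,0],[0.017,0.263,-0.475,117,-467,-48,0],[0.017,0.263,-0.475,117,-467,-48,0],[0.017,0.263,-0.475,117,-467,-48,0]])

```text
time: 2.6
eef_pos: [0.6013, -0.2651, 0.1547]
tcp_rot: [-0.416, 0.571, 0.42, 0.569]
contact_force: [0.3, -0.6, -0.6]
opening: 1.003
```

```bash
python3 - <<'E'
from h import *
from plant import readout
d=shot("wrist","w2"); s=readout.get_state(); print(s["time"],s["eef_pos"],s["dq"].round(3))
crop(d,180,400,60,280,2.7,"w2c")
E
```

```text
2.65 [ 0.6023026  -0.26489904  0.15705745] [ 0.016 -0.045 -0.022  0.001 -0.002 -0.003]
```

View pics/w2.png

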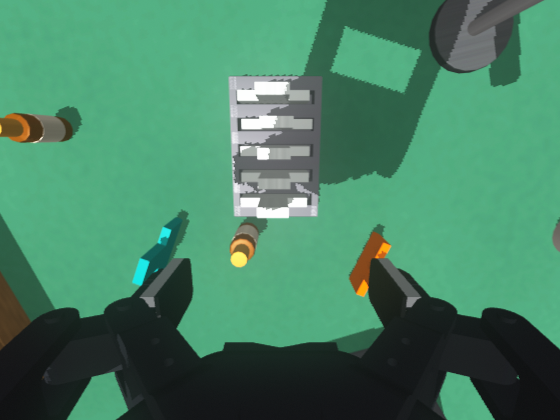

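View pics/w2c.png

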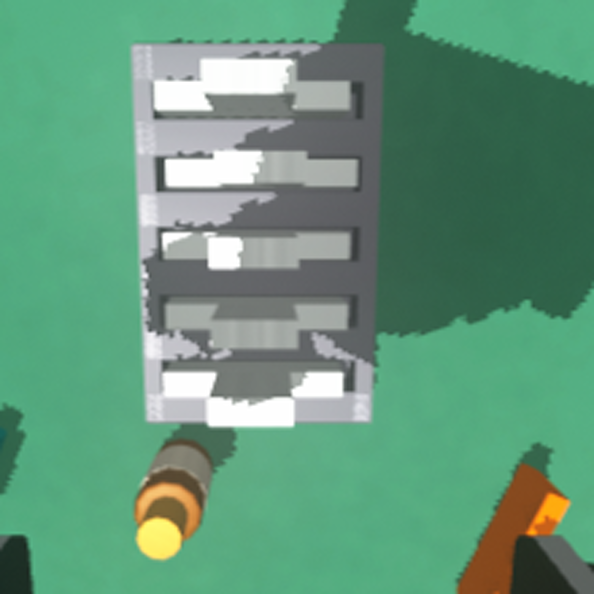

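The rack holds five aluminium plates, at about (270,90), (270,123), (268,152), (275,178) and (270,208). The turquoise piece at (160,255) and the orange one at (370,265) lie outside the rack, so neither is meant. I'll take the three plates nearest the robot, which keeps clear of the bottle at (240,255).

```bash
python3 - <<'E'
from h import *
d=load("pics/w2.npz"); W=cloud(d); W[:60]=np.nan; W[225:]=np.nan; W[:,:222]=np.nan; W[:,330:]=np.nan
m=W[...,2]>.02
r=cv2.minAreaRect(W[m&(W[...,2]<.04)][:,:2].astype(np.float32)); print(r)
t=(W[...,2]>.073)
n,l,st,c=cv2.connectedComponentsWithStats(t.astype(np.uint8))
for k in range(1,n):
    if st[k,4]<30: continue
    P=W[l==k]; rr=cv2.minAreaRect(P[:,:2].astype(np.float32)); print("tab",np.round(rr[0],4),np.round(np.array(rr[1])*1000,1),round(rr[2],2),"z",np.percentile(P[:,2],[10,50,90]).round(4), P[:,:2].mean(0).round(4))
t=(W[...,2]>.038)&(W[...,2]<.047)
n,l,st,c=cv2.connectedComponentsWithStats(t.astype(np.uint8))
for k in range(1,n):
    if st[k,4]<30: continue
    P=W[l==k]; print("sh",P.mean(0).round(4),st[k,4])
tb=cloud(d)[150:200,340:400]; print("table z",np.nanmedian(tb[...,2]))
print("racktop z",np.nanmedian(W[m&(W[...,2]<.036)][:,2]))
E
```

```text
((0.5486888885498047, -0.253497838973999), (0.07824913412332535, 0.12045888602733612), 72.58429718017578)
tab [ 0.5066 -0.2418] [23.7  7.8] 72.59 z [0.0783 0.0798 0.0808] [ 0.5068 -0.2418]
tab [ 0.5282 -0.2454] [23.6  8.1] 72.41 z [0.0785 0.0798 0.0808] [ 0.5285 -0.2456]
tab [ 0.5485 -0.2538] [23.3  7.8] 72.43 z [0.0786 0.0799 0.0807] [ 0.5484 -0.2538]
tab [ 0.5695 -0.2606] [24.   8.1] 72.57 z [0.0785 0.0798 0.0808] [ 0.5692 -0.2607]
tab [ 0.5899 -0.2682] [23.8  8. ] 71.73 z [0.0777 0.0797 0.0805] [ 0.5895 -0.2681]
sh [ 0.5011 -0.2609  0.0435] 221
sh [ 0.513  -0.2224  0.0437] 235
sh [ 0.5217 -0.266   0.0438] 198
sh [ 0.5349 -0.2253  0.0438] 186
sh [ 0.5422 -0.2744  0.0438] 172
sh [ 0.5551 -0.2336  0.0439] 191
sh [ 0.569  -0.2604  0.0436] 412
sh [ 0.5891 -0.2677  0.0432] 416
table z -9.404698555157132e-05
racktop z 0.03080090074678432
```

```bash
python3 - <<'E'
from h import *
delta(toolR(np.deg2rad(-17.5),0),(.5283,-.2458,.047))
E
```

```text
turn [-0.0016 -0.0022 -0.001 ] shift [ -74.    19.1 -110.1]
```

move_arm(commands=[[-0.002,-0.002,-0.001,-74,19,-30,120],[-0.002,-0.002,-0.001,-74,19,-30,120],[-0.002,-0.002,-0.001,-74,19,-45,120],[-0.002,-0.002,-0.001,-74,19,-45,120],[-0.002,-0.002,-0.001,-74,19,-70,120],[-0.002,-0.002,-0.001,-74,19,-95,120],[-0.002,-0.002,-0.001,-74,19,-110,120],[-0.002,-0.002,-0.001,-74,19,-110,120],[-0.002,-0.002,-0.001,-74,19,-110,120]], newtons=50)

```text
time: 3.55
eef_pos: [0.5295, -0.2461, 0.0482]
tcp_rot: [-0.419, 0.57, 0.418, 0.57]
contact_force: [0.3, 0.6, 0.7]
opening: 0.532
```

```bash
python3 - <<'E'
from h import *
from plant import readout
d=shot("wrist","w3"); s=readout.get_state(); print(s["time"],s["eef_pos"],s["opening"],s["contact_force"])
E
```

```text
3.6 [ 0.52976178 -0.24647003  0.04874654] 0.5278212535905418 [ 0.22923925 -0.94766709 -0.19839866]
```

View pics/w3.png

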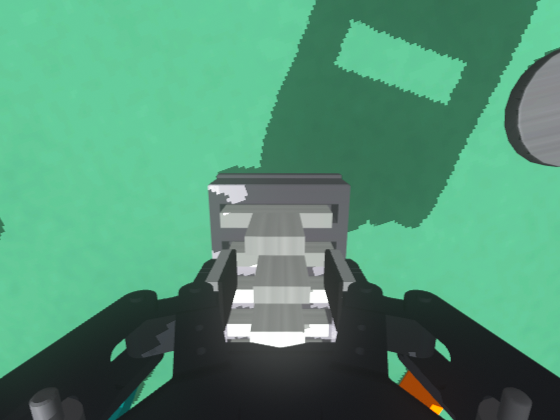

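move_arm(commands=[[0,0,0,-1,0,-1,255],[0,0,0,-1,0,-1,255],[0,0,0,-1,0,-1,255],[0,0,0,-1,0,-1,255],[0,0,0,-1,0,-1,255]], newtons=60)

```text
time: 4.1
eef_pos: [0.5299, -0.2472, 0.0494]
tcp_rot: [-0.42, 0.57, 0.416, 0.571]
contact_force: [0.3, -0.2, 6.0]
opening: 0.268
```

```bash
python3 - <<'E'
from h import *
from plant import readout
s=readout.get_state(); print(s["time"],s["eef_pos"],s["opening"],s["contact_force"])
# right-lane plate1 target
def frame(yd=8.35):
    y=np.deg2rad(yd); c,s_=np.cos(y),np.sin(y)
    return np.c_[[.866*c,.866*s_,.5],[-s_,c,0],[-.5*c,-.5*s_,.866]]
O=np.array([.469,.197,.062]); F=frame()
Rt=toolR(np.deg2rad(8.35),np.deg2rad(30))
tipabove=s["eef_pos"][2]-0.008  # tip above foot
print("tip above foot",tipabove)
for z in (.09,.05,.0):
    p=O+F@np.array([.0112,-.0382,-.0013+z+tipabove]); print(z,p.round(4)); delta(Rt,p,s)
E
```

```text
4.1 [ 0.52987311 -0.24718422  0.04939517] 0.2679354849762153 [ 0.31826715 -0.16237884  5.98173371]
tip above foot 0.04139516650151812
0.09 [0.4198 0.1512 0.1803]
turn [-0.0396 -0.5208  0.4412] shift [-110.1  398.4  130.9]
0.05 [0.4396 0.1541 0.1456]
turn [-0.0396 -0.5208  0.4412] shift [-90.3 401.3  96.2]
0.0 [0.4643 0.1577 0.1023]
turn [-0.0396 -0.5208  0.4412] shift [-65.6 404.9  52.9]
```

move_arm(commands=[[0,0,0,0,0,40,255],[0,0,0,0,0,80,255],[0,0,0,0,0,130,255],[0,0,0,0,0,180,255],[0,0,0,0,0,180,255],[0,0,0,0,0,180,255]])

```text
time: 4.7
eef_pos: [0.5302, -0.2476, 0.2309]
tcp_rot: [-0.421, 0.569, 0.415, 0.571]
contact_force: [-0.5, 1.2, -1.5]
opening: 0.267
```

```bash
python3 - <<'E'
from h import *
from plant import readout
d=shot("wrist","w4"); s=readout.get_state(); print(s["time"],s["eef_pos"],s["opening"],s["contact_force"])
W=cloud(d); T=R.from_quat(s["tcp_rot"]).as_matrix(); Q=(W-s["eef_pos"])@T*1000
np.save("pics/w4Q.npy",Q)
m=np.isfinite(Q[...,0])&(Q[...,0]<50)&(Q[...,0]>-45)&(abs(Q[...,1])<25)&(abs(Q[...,2])<35)
for x0 in range(-45,50,5):
    k=Q[m&(abs(Q[...,0]-x0-2.5)<=2.5)]
    if len(k)>5: print(x0,len(k),k.min(0).round(1),k.max(0).round(1))
crop(d,180,380,180,420,2.5,"w4c")
E
```

```text
4.75 [ 0.5292752  -0.24685537  0.22851456] 0.26862562277432295 [ 0.12869458  0.77544832 -0.7609666 ]
-45 457 [-45.  -11.2 -32.3] [-40.   13.2  31.2]
-40 625 [-40.  -11.8 -18.9] [-35.   11.2  17. ]
-35 1363 [-35.  -12.  -25.8] [-30.   11.3  24. ]
-30 605 [-30.  -11.6 -25.9] [-25.   11.4  24.3]
-25 525 [-25.  -11.5 -25.9] [-20.   11.3  24.2]
-20 490 [-20.    4.  -25.7] [-15.   11.2  24.1]
-15 417 [-15.    3.9 -25.6] [-10.   11.1  23.8]
-10 271 [-10.    3.8 -23.9] [-5.  11.1 22.2]
-5 163 [ -4.9   3.5 -12.3] [-0.1  9.4 10.6]
0 405 [  0.   -2.4 -29.9] [ 5.   5.  28.2]
5 267 [  5.    3.4 -29.8] [10.   5.  28.3]
10 322 [ 10.    3.3 -29.6] [15.   4.6 28.1]
15 283 [ 15.    3.2 -29.8] [20.   4.7 28.2]
20 267 [ 20.    3.1 -29.6] [24.9  4.7 28.1]
25 243 [ 25.    3.  -29.7] [30.   4.4 28. ]
30 220 [ 30.    2.9 -29.5] [35.   4.3 28. ]
35 39 [ 35.    2.9 -28.9] [37.   3.6 23.4]
```

View pics/w4c.png

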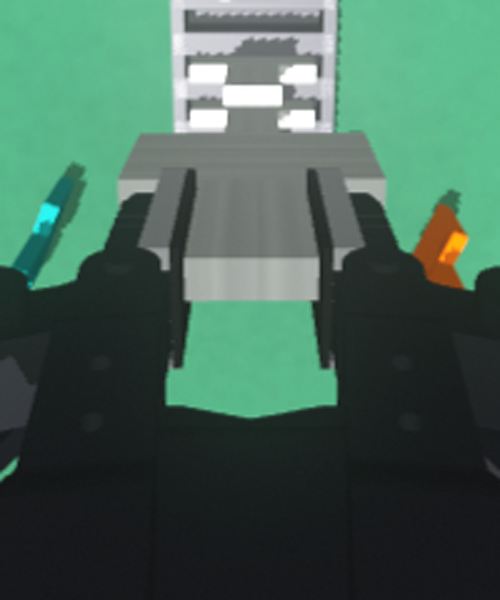

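```bash
python3 - <<'E'
from h import *
from plant import readout
Q=np.load("pics/w4Q.npy")
k=Q[(Q[...,0]>3)&(Q[...,0]<33)&(abs(Q[...,2])<24)&(Q[...,1]>1)&(Q[...,1]<7)]
A=np.c_[k[:,0],k[:,2],np.ones(len(k))]; print(np.linalg.lstsq(A,k[:,1],rcond=None)[0])
s=readout.get_state()
O=np.array([.469,.197,.062]); y=np.deg2rad(8.35); c,s_=np.cos(y),np.sin(y)
F=np.c_[[.866*c,.866*s_,.5],[-s_,c,0],[-.5*c,-.5*s_,.866]]
Rt=toolR(y,np.deg2rad(30))
for z in (.05,):
    p=O+F@np.array([.0112,-.0375,-.0013+z+.0414]); print(z,p.round(4)); delta(Rt,p,s)
E
```

```text
[-1.12072064e-02  4.08634543e-03  4.11696318e+00]
0.05 [0.4395 0.1548 0.1456]
turn [-0.04   -0.5221  0.4411] shift [-89.8 401.6 -82.9]
```

move_arm(commands=[[-0.02,-0.26,0.22,-25,50,25,255],[-0.04,-0.522,0.441,-45,100,25,255],[-0.04,-0.522,0.441,-90,402,25,255],[-0.04,-0.522,0.441,-90,402,25,255],[-0.04,-0.522,0.441,-90,402,25,255],[-0.04,-0.522,0.441,-90,402,25,255],[-0.04,-0.522,0.441,-90,402,25,255],[-0.04,-0.522,0.441,-90,402,0,255],[-0.04,-0.522,0.441,-90,402,-50,255],[-0.04,-0.522,0.441,-90,402,-83,255],[-0.04,-0.522,0.441,-90,402,-83,255],[-0.04,-0.522,0.441,-90,402,-83,255]])

```text
time: 5.95
eef_pos: [0.4379, 0.1549, 0.1434]
tcp_rot: [0.636, -0.31, -0.399, -0.584]
contact_force: [1.0, 0.3, -0.5]
opening: 0.263
```

```bash
cat >> h.py <<'E'
Y0=np.deg2rad(8.35)
def lframe(y=Y0):
    c,s_=np.cos(y),np.sin(y); return np.c_[[.866*c,.866*s_,.5],[-s_,c,0],[-.5*c,-.5*s_,.866]]
O0=np.array([.469,.197,.062])
def held(d,s):
    Q=(cloud(d)-s["eef_pos"])@R.from_quat(s["tcp_rot"]).as_matrix()*1000
    k=Q[(Q[...,0]>3)&(Q[...,0]<33)&(abs(Q[...,2])<24)&(Q[...,1]>-8)&(Q[...,1]<16)]
    md=np.median(k[:,1]); k=k[abs(k[:,1]-md)<2.5]
    A=np.c_[k[:,0],k[:,2],np.ones(len(k))]; print("face y = a x + b z + c",np.linalg.lstsq(A,k[:,1],rcond=None)[0].round(3),"body z",np.percentile(k[:,2],[0,100]).round(1))
def lanes(d,vmax=300):
    W=cloud(d); Q=(W-O0)@lframe()*1000; return Q
E
python3 - <<'E'
from h import *
from plant import readout
d=shot("wrist","w5"); s=readout.get_state(); print(s["time"],s["eef_pos"],s["tcp_rot"],s["opening"],s["contact_force"])
held(d,s); print("TCP lane",((s["eef_pos"]-O0)@lframe()*1000).round(1))
T=R.from_quat(s["tcp_rot"]).as_matrix(); print("tool axes in lane",(lframe().T@T).round(3))
E
```

```text
6.0 [0.43985467 0.15472233 0.14620581] [ 0.63642615 -0.30823567 -0.39681273 -0.58522832] 0.26698925874920454 [ 0.07368569 -0.9319476   0.52565658]
face y = a x + b z + c [-1.000e-03  6.000e-03  8.501e+00] body z [-24.  24.]
TCP lane [ 11.8 -37.6  90.4]
tool axes in lane [[ 0.    -1.     0.001]
 [-0.001  0.001  1.   ]
 [-1.    -0.    -0.001]]
```

View pics/w5.png

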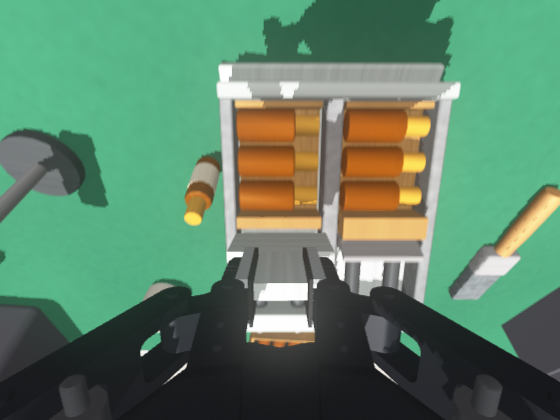

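```bash
python3 - <<'E'
from h import *
from plant import readout
d=load("pics/w5.npz"); s=readout.get_state()
Q=(cloud(d)-s["eef_pos"])@R.from_quat(s["tcp_rot"]).as_matrix()*1000
for x0 in range(-30,42,4):
    k=Q[(abs(Q[...,0]-x0-2)<=2)&(abs(Q[...,1])<25)&(abs(Q[...,2])<10)]
    if len(k)>5: print(x0,len(k),np.percentile(k[:,1],[2,20,50,80,98]).round(1))
L=lanes(d); hsv=cv2.cvtColor(d["color"],cv2.COLOR_RGB2HSV)
# board top strips
for yc in (-38,38):
    k=L[(abs(L[...,1]-yc)<25)&(L[...,2]>28)&(L[...,2]<34)&(L[...,0]>-8)&(L[...,0]<18)&(hsv[...,1]>70)]; print(yc,len(k),np.percentile(k[:,0],[1,99]).round(1),np.median(k[:,2]).round(1))
k=L[(abs(L[...,2]-22)<3)&(L[...,0]<-5)&(L[...,0]>-60)&(hsv[...,1]<60)]
for lo,hi in((-85,-62),(-14,14),(62,85)):
    a=k[(k[:,1]>lo)&(k[:,1]<hi),1]; print(lo,len(a),np.percentile(a,[2,98]).round(1) if len(a) else '')
E
```

```text
-30 853 [1.3 3.1 6.1 8.7 9.4]
-26 184 [8.4 8.7 8.9 9.2 9.5]
-22 177 [8.3 8.7 8.9 9.1 9.4]
-18 162 [8.4 8.6 8.9 9.1 9.4]
-14 148 [8.4 8.7 8.9 9.1 9.4]
-10 138 [8.4 8.6 8.8 9.1 9.3]
-6 122 [8.3 8.5 8.8 9.  9.3]
-2 114 [8.4 8.5 8.7 8.9 9.2]
2 102 [8.1 8.5 8.7 8.9 9.2]
6 103 [8.1 8.4 8.7 8.9 9.1]
10 92 [8.2 8.4 8.5 8.8 9. ]
14 83 [8.2 8.5 8.6 8.8 8.9]
18 90 [7.9 8.3 8.5 8.7 9. ]
22 68 [8.1 8.3 8.5 8.8 8.9]
26 68 [8.  8.3 8.5 8.6 8.8]
30 71 [8.1 8.2 8.4 8.6 8.8]
34 62 [8.  8.2 8.4 8.6 8.7]
38 18 [7.9 8.1 8.2 8.4 8.4]
-38 828 [-2.3  5.6] 30.7
38 1539 [-2.  13.9] 30.6
-85 991 [-78.2 -69.5]
-14 1274 [-6.1  4.9]
62 1045 [68.9 77.3]
```

```bash
cat >> h.py <<'E'
def relpose(d,s,yc,hs=None):
    L=lanes(d); tl=(s["eef_pos"]-O0)@lframe()*1000; hsv=cv2.cvtColor(d["color"],cv2.COLOR_RGB2HSV)
    print("t",round(s["time"],2),"TCP lane",tl.round(1), "force",s["contact_force"].round(1))
    D=L-tl
    sel=(abs(D[...,1])<10)&(abs(D[...,0])<15)&(D[...,2]<-2)&(D[...,2]>-36)
    k=D[sel]; md=np.median(k[:,0]); k=k[abs(k[:,0]-md)<2]; p=np.polyfit(k[:,2],k[:,0],1); print("plate face lane x at TCP height",round(p[1]+tl[0],2),"slope",round(p[0],3), "-> centre at foot x",round(np.polyval(p,-37)+tl[0]+4,2))
    b=D[(abs(D[...,0]-md)<3)&(D[...,2]<-2)&(D[...,2]>-30)&(abs(D[...,1])<40)]; print("body y",(np.percentile(b[:,1],[1,99])+tl[1]).round(1),"shoulder/low z",(b[:,2].min()+tl[2]).round(1))
    for c in (-38,38):
        k=L[(abs(L[...,1]-c)<25)&(L[...,2]>28)&(L[...,2]<34)&(L[...,0]>-8)&(L[...,0]<18)&(hsv[...,1]>70)]
        if len(k)>20: print("board",c,np.percentile(k[:,0],[1,99]).round(1),np.median(k[:,2]).round(1))
E
python3 - <<'E'
from h import *
from plant import readout
s=readout.get_state(); d=shot("wrist","w6"); relpose(d,s,-38); s=readout.get_state(); print(s["eef_pos"])
E
```

```text
t 6.0 TCP lane [ 11.8 -37.6  90.4] force [ 0.1 -0.9  0.5]
plate face lane x at TCP height 6.11 slope -0.015 -> centre at foot x 10.67
body y [-66.3  -8.9] shoulder/low z 60.4
board -38 [-2.4  5.6] 30.8
board 38 [-2. 14.] 30.6
[0.44087724 0.15465767 0.14779897]
```

```bash
python3 - <<'E'
from h import *
from plant import readout,eyes
for i in range(5):
    s=readout.get_state(); d=eyes.read_camera("wrist"); T=R.from_quat(s["tcp_rot"])
    print(s["time"],(s["eef_pos"]*1000).round(2),((d["eye"]-T.apply(TC))*1000).round(2),s["dq"].round(3))
E
```

```text
6.05 [440.88 154.66 147.8 ] [440.32 154.94 148.18] [-0.007 -0.019 -0.021  0.001 -0.003  0.001]
6.1 [441.27 154.59 148.47] [440.72 154.88 148.88] [-0.002 -0.012 -0.003  0.001 -0.     0.001]
6.15 [441.3  154.61 148.61] [440.75 154.88 149.01] [ 0.    -0.003  0.003  0.001 -0.001 -0.   ]
6.2 [441.09 154.63 148.38] [440.55 154.9  148.79] [ 0.003  0.002  0.008  0.003 -0.001 -0.001]
6.25 [440.82 154.66 148.01] [440.26 154.95 148.4 ] [ 0.004  0.006  0.012  0.    -0.001  0.001]
```

```bash
python3 - <<'E'
from h import *
from plant import readout,eyes
eyes.read_camera("wrist")
s=readout.get_state(); d=shot("wrist","w7"); relpose(d,s,-38)
delta(toolR(Y0,np.deg2rad(30)),s["eef_pos"],s)
print("unit lane x",lframe()[:,0].round(3),"z",lframe()[:,2].round(3))
E
```

```text
t 6.35 TCP lane [ 12.5 -37.6  91. ] force [-0.4 -1.  -0. ]
plate face lane x at TCP height 6.83 slope -0.018 -> centre at foot x 11.48
body y [-66.3  -9. ] shoulder/low z 61.0
board -38 [-2.4  5.9] 30.7
board 38 [-1.9 14.3] 30.5
turn [-0.0003  0.0026  0.0011] shift [0. 0. 0.]
unit lane x [0.857 0.126 0.5  ] z [-0.495 -0.073  0.866]
```

move_arm(commands=[[0,0,0,5,0.7,-8.7,255],[0,0,0,10,1.4,-17.3,255],[0,0,0,14.8,2.2,-26,255],[0,0,0,19.8,2.9,-34.6,255],[0,0,0,22.2,3.3,-38.9,255],[0,0,0,22.2,3.3,-38.9,255],[0,0,0,22.2,3.3,-38.9,255]])

```text
time: 7.1
eef_pos: [0.4622, 0.1582, 0.1081]
tcp_rot: [0.637, -0.308, -0.396, -0.586]
contact_force: [-1.0, 0.1, -0.2]
opening: 0.268
```

```bash
python3 - <<'E'
from h import *
from plant import readout,eyes
eyes.read_camera("wrist");eyes.read_camera("wrist")
s=readout.get_state(); d=shot("wrist","w8"); relpose(d,s,-38)
crop(d,180,460,100,330,2.5,"w8c")
E
```

```text
t 7.2 TCP lane [ 12.6 -37.4  46.3] force [ 0.4 -0.2 -0. ]
plate face lane x at TCP height 3.17 slope 0.043 -> centre at foot x 5.57
body y [-76.5   1.7] shoulder/low z 16.9
board -38 [-2.5  5.8] 30.7
board 38 [-2.  13.9] 30.6
```

View pics/w8c.png

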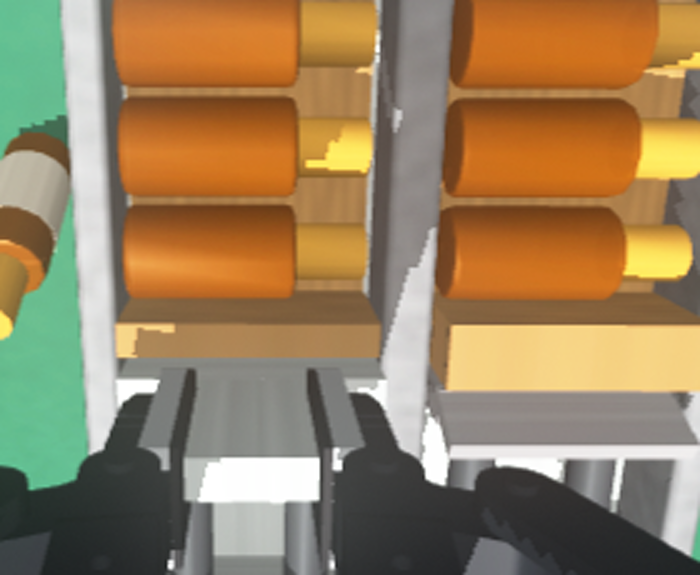

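move_arm(commands=[[0,0,0,1.5,0.2,-2.6,255],[0,0,0,3,0.4,-5.2,255],[0,0,0,4.0,0.6,-6.9,255],[0,0,0,4.5,0.7,-7.8,255],[0,0,0,4.5,0.7,-7.8,255]])

```text
time: 7.75
eef_pos: [0.4668, 0.159, 0.103]
tcp_rot: [0.637, -0.308, -0.397, -0.585]
contact_force: [-25.2, -6.7, 28.8]
opening: 0.269
```

```bash
python3 - <<'E'
from h import *
from plant import readout,eyes
for i in range(3):
    s=readout.get_state(); print(s["time"],((s["eef_pos"]-O0)@lframe()*1000).round(1),(s["contact_force"]@lframe()).round(1)); eyes.read_camera("wrist")
E
```

```text
7.75 [ 13.8 -37.3  39.3] [-8.  -2.9 37.9]
7.8 [ 13.8 -37.3  39.3] [-7.8 -3.2 36.5]
7.85 [ 13.8 -37.3  39.3] [-8.3 -3.2 37.6]
```

move_arm(commands=[[0,0,0,-1.2,-0.2,-0.5,255],[0,0,0,-2.3,-0.3,-1.0,255],[0,0,0,-2.3,-0.3,-1.0,255],[0,0,0,-2.3,-0.3,-1.0,130],[0,0,0,-2.3,-0.3,-1.0,130],[0,0,0,-2.3,-0.3,-1.0,130]])

```text
time: 8.5
eef_pos: [0.4643, 0.1587, 0.1016]
tcp_rot: [0.637, -0.308, -0.397, -0.585]
contact_force: [-1.0, -0.7, -1.0]
opening: 0.488
```

```bash
python3 - <<'E'
from h import *
from plant import readout,eyes
s=readout.get_state(); d=shot("wrist","w9"); print(s["time"],((s["eef_pos"]-O0)@lframe()*1000).round(1),(s["contact_force"]@lframe()).round(1),s["opening"])
crop(d,180,460,100,330,2.5,"w9c")
E
```

```text
8.5 [ 11.  -37.2  39.4] [-1.4 -0.6 -0.3] 0.4875612568935823
```

View pics/w9c.png

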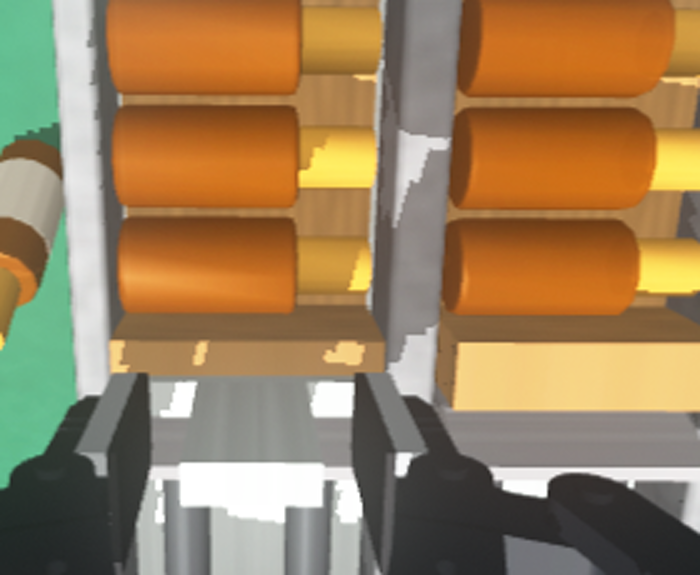

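move_arm(commands=[[0,0,0,-10,-1.5,17.3,130],[0,0,0,-25,-3.6,43.3,130],[0,0,0,-40,-5.8,70,130],[0,0,0,-40,-5.8,70,130],[0,0,0,-40,-5.8,70,130]])

```text
time: 9.05
eef_pos: [0.4246, 0.1529, 0.1722]
tcp_rot: [0.637, -0.307, -0.396, -0.585]
contact_force: [0.5, -1.1, -1.3]
opening: 0.491
```

```bash
python3 - <<'E'
from h import *
from plant import readout,eyes
s=readout.get_state(); d=shot("wrist","w10"); tl=(s["eef_pos"]-O0)@lframe()*1000; print(s["time"],tl.round(1))
L=lanes(d)
for z in range(34,76,4):
    k=L[(abs(L[...,1]+38)<10)&(abs(L[...,2]-z-2)<2)&(L[...,0]>-5)&(L[...,0]<25)]
    if len(k)>3: print(z,len(k),np.percentile(k[:,0],[2,50,98]).round(1))
k=L[(L[...,2]>55)&(L[...,2]<76)&(L[...,0]>-5)&(L[...,0]<25)&(abs(L[...,1]+38)<20)]; print("tab y",np.percentile(k[:,1],[1,99]),"top",np.percentile(k[:,2],97))
crop(d,180,460,100,330,2.5,"w10c")
s=readout.get_state()
Rt=toolR(np.deg2rad(-17.5),0); delta(Rt,(.5066,-.2418,.22),s)
E
```

```text
9.05 [ 11.5 -37.2 120.6]
34 39 [5.5 5.8 6. ]
38 30 [5.4 5.8 6.2]
42 29 [5.5 5.7 6. ]
46 46 [5.2 5.6 6. ]
50 32 [5.2 5.7 6.1]
54 46 [5.3 5.6 5.9]
58 37 [5.2 5.6 5.9]
62 50 [5.2 5.5 5.8]
66 91 [ 5.2  6.3 13.5]
70 286 [ 5.4  9.5 13.3]
tab y [-48.72181117 -25.85081281] top 71.59423577485072
turn [ 0.043   0.5261 -0.4416] shift [  82.5 -394.6   49.1]
```

View pics/w10c.png

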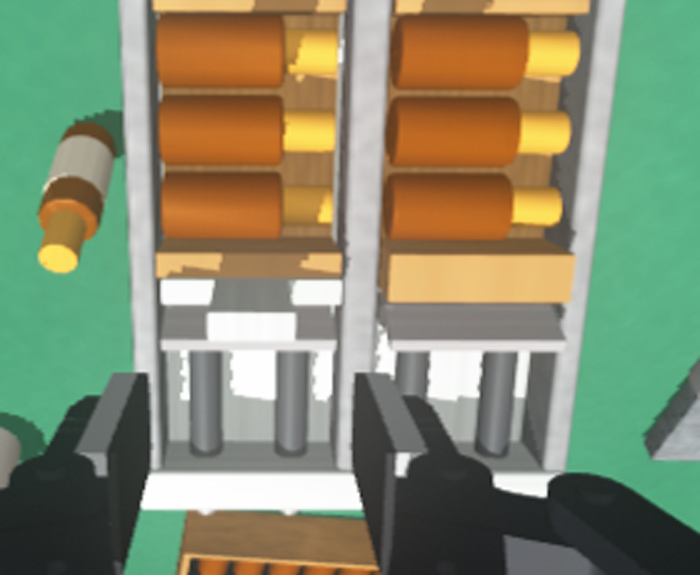

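move_arm(commands=[[0,0,0,0,-30,40,120],[0.043,0.526,-0.442,45,-150,49,120],[0.043,0.526,-0.442,90,-398,49,120],[0.043,0.526,-0.442,90,-398,49,120],[0.043,0.526,-0.442,90,-398,49,120],[0.043,0.526,-0.442,90,-398,49,120],[0.043,0.526,-0.442,90,-398,49,120],[0.043,0.526,-0.442,90,-398,20,120],[0.043,0.526,-0.442,90,-398,-30,120],[0.043,0.526,-0.442,90,-398,-60,120],[0.043,0.526,-0.442,90,-398,-60,120],[0.043,0.526,-0.442,90,-398,-60,120]])

```text
time: 10.3
eef_pos: [0.513, -0.2444, 0.1083]
tcp_rot: [-0.416, 0.571, 0.42, 0.57]
contact_force: [-0.1, 1.1, 1.7]
opening: 0.526
```

```bash
python3 - <<'E'
from h import *
from plant import readout,eyes
eyes.read_camera("wrist")
d=shot("wrist","w11"); s=readout.get_state(); print(s["time"],s["eef_pos"],s["dq"].round(3))
delta(toolR(np.deg2rad(-17.5),0),(.5141,-.2452,.048),s)
W=cloud(d); W[255:]=np.nan; t=W[...,2]>.073
n,l,st,c=cv2.connectedComponentsWithStats(t.astype(np.uint8))
for k in range(1,n):
    if st[k,4]>30: P=W[l==k]; print(st[k],P.mean(0).round(4))
E
```

```text
10.4 [ 0.51536843 -0.24533269  0.11270144] [ 0.007 -0.033 -0.013  0.001 -0.004 -0.001]
turn [ 0.0016  0.0024 -0.0003] shift [ -1.3   0.1 -64.7]
[263 221  39  16 595] [ 0.5056 -0.2414  0.0792]
[219 249  18   6  95] [ 0.496  -0.2663  0.1202]
[325 249  18   6  94] [ 0.5113 -0.2179  0.1202]
```

View pics/w11.png

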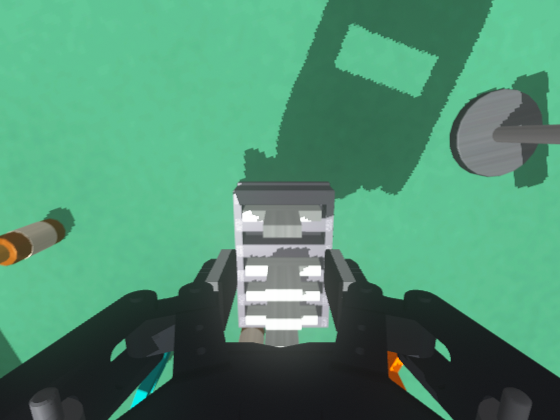

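```bash
python3 - <<'E'
from h import *
from plant import readout,eyes
s=readout.get_state(); d=shot("wrist","w12"); print(s["eef_pos"])
Q=(cloud(d)-s["eef_pos"])@R.from_quat(s["tcp_rot"]).as_matrix()*1000
W=cloud(d)
P=Q[(W[...,2]>.073)&(W[...,2]<.09)]
P=P[(abs(P[:,2])<16)&(P[:,1]<40)]
f=P[(W[(W[...,2]>.073)&(W[...,2]<.09)][:,2][(abs(Q[(W[...,2]>.073)&(W[...,2]<.09)][:,2])<16)&(Q[(W[...,2]>.073)&(W[...,2]<.09)][:,1]<40)]>.0785)]
print("tab top y",np.percentile(f[:,1],[1,50,99]).round(1),"z",np.percentile(f[:,2],[1,99]).round(1))
k=Q[(Q[...,0]>-30)&(Q[...,0]<-2)&(abs(Q[...,1])<20)&(abs(Q[...,2])>17)&(abs(Q[...,2])<30)]
print("pads y",np.percentile(k[:,1],[0,1,50,99,100]).round(1),"z neg",k[k[:,2]<0,2].max().round(1),"pos",k[k[:,2]>0,2].min().round(1), "x max",k[:,0].max())
E
```

```text
[ 0.51536843 -0.24533269  0.11270144]
tab top y [-76.8 -34.6  13.9] z [-10.7  13.5]
pads y [-11.  -10.1   8.4  12.1  12.4] z neg -22.8 pos 21.8 x max -2.0367360358984468
```

move_arm(commands=[[0.0016,0.0024,0,-1.4,2,-15,120],[0.0016,0.0024,0,-1.4,2,-40,120],[0.0016,0.0024,0,-1.4,2,-60,120],[0.0016,0.0024,0,-1.4,2,-66,120],[0.0016,0.0024,0,-1.4,2,-66,120],[0.0016,0.0024,0,-1.4,2,-66,120],[0.0016,0.0024,0,-1.4,2,-66,255],[0.0016,0.0024,0,-1.4,2,-66,255],[0.0016,0.0024,0,-1.4,2,-66,255],[0.0016,0.0024,0,-1.4,2,-66,255],[0.0016,0.0024,0,-1.4,2,-66,255]], newtons=80)

```text
time: 11.55
eef_pos: [0.5155, -0.2442, 0.0493]
tcp_rot: [-0.42, 0.57, 0.417, 0.571]
contact_force: [0.1, 0.7, 5.7]
opening: 0.263
```

```bash
cat >> h.py <<'E'
def handview(d,s):
    Q=(cloud(d)-s["eef_pos"])@R.from_quat(s["tcp_rot"]).as_matrix()*1000
    for x0 in (-30,-20,-10,5,15,25):
        k=Q[(abs(Q[...,0]-x0)<=4)&(abs(Q[...,1])<22)&(abs(Q[...,2])<10)]
        if len(k)>5: print("x",x0,"face y",np.percentile(k[:,1],[5,50,95]).round(1))
    k=Q[(Q[...,0]>-28)&(Q[...,0]<-4)&(abs(Q[...,1])<22)&(abs(Q[...,2])>13)&(abs(Q[...,2])<22)]
    print("pads y",np.percentile(k[:,1],[.5,99.5]).round(1))
E
python3 - <<'E'
from h import *
from plant import readout,eyes
s=readout.get_state(); d=shot("wrist","w13"); print(s["time"],s["eef_pos"],s["opening"],s["contact_force"].round(1)); handview(d,s)
E
```

```text
11.55 [ 0.51545631 -0.24417607  0.04925313] 0.26292817159924725 [0.1 0.7 5.7]
x -30 face y [ 5.4 10.1 13.3]
x -20 face y [12.7 13.1 13.5]
x -10 face y [12.8 13.1 13.5]
x 5 face y [12.9 13.2 13.6]
x 15 face y [13.  17.  21.4]
x 25 face y [13.1 13.3 13.5]
pads y [ 6.9 12.2]
```

move_arm(commands=[[0,0,0,0,0,30,255],[0,0,0,0,0,70,255],[0,0,0,0,0,120,255],[0,0,0,0,0,170,255],[0,0,0,0,0,190,255],[0,0,0,0,0,190,255]])

```text
time: 12.2
eef_pos: [0.5172, -0.2454, 0.2442]
tcp_rot: [-0.423, 0.569, 0.414, 0.572]
contact_force: [0.2, -0.7, -0.2]
opening: 0.26
```

```bash
python3 - <<'E'
from h import *
from plant import readout,eyes
eyes.read_camera("wrist")
s=readout.get_state(); d=shot("wrist","w14"); print(s["time"],s["eef_pos"],s["opening"],s["contact_force"].round(1)); handview(d,s)
s=readout.get_state()
p=O0+lframe()@np.array([.0188+.0091,-.0375,-.0013+.055+.0413]); delta(toolR(Y0,np.deg2rad(30)),p,s); print(p)
E
```

```text
12.25 [ 0.51593917 -0.24454295  0.24067761] 0.25789793897836955 [ 0.3 -0.3 -1.5]
x -30 face y [ 5.4 10.1 13.2]
x -20 face y [12.7 13.1 13.5]
x -10 face y [12.8 13.1 13.5]
x 5 face y [12.9 13.2 13.5]
x 15 face y [12.9 13.2 13.5]
x 25 face y [13.  13.3 13.6]
pads y [ 7.  12.1]
turn [-0.0408 -0.5231  0.4407] shift [-63.6 400.4 -80. ]
[0.45135454 0.1565083  0.15822   ]
```

move_arm(commands=[[-0.02,-0.26,0.22,-25,50,15,255],[-0.041,-0.523,0.441,-45,100,15,255],[-0.041,-0.523,0.441,-79,398,15,255],[-0.041,-0.523,0.441,-79,398,15,255],[-0.041,-0.523,0.441,-79,398,15,255],[-0.041,-0.523,0.441,-79,398,15,255],[-0.041,-0.523,0.441,-79,398,10,255],[-0.041,-0.523,0.441,-79,398,0,255],[-0.041,-0.523,0.441,-79,398,-30,255],[-0.041,-0.523,0.441,-79,398,-50,255],[-0.041,-0.523,0.441,-79,398,-50,255],[-0.041,-0.523,0.441,-79,398,-50,255]])

```text
time: 13.5
eef_pos: [0.4349, 0.1539, 0.1861]
tcp_rot: [0.636, -0.309, -0.398, -0.584]
contact_force: [0.4, 0.3, 0.2]
opening: 0.259
```

```bash
python3 - <<'E'
from h import *
from plant import readout,eyes
for i in range(6): eyes.read_camera("wrist")
s=readout.get_state(); d=shot("wrist","w15"); handview(d,s); relpose(d,s,-38)
print((lframe().T@R.from_quat(s["tcp_rot"]).as_matrix()).round(3))
L=lanes(d)
k=L[(abs(L[...,1]+38)<10)&(abs(L[...,2]-50)<10)&(L[...,0]>-5)&(L[...,0]<25)]; print("plate1 face",np.percentile(k[:,0],[2,50,98]).round(1),len(k))
tl=(s["eef_pos"]-O0)@lframe()*1000
# lower edge of held plate
k=L[(abs(L[...,1]-tl[1])<26)&(abs(L[...,0]-tl[0]+13.2)<2)&(L[...,2]<tl[2]-3)&(L[...,2]>50)]; print("held z low",k[:,2].min().round(1),"y",np.percentile(k[:,1],[0.5,99.5]).round(1),"x",np.percentile(k[:,0],[5,50,95]).round(2))
crop(d,180,460,100,330,2.5,"w15c")
E
```

```text
x -30 face y [ 5.6 10.5 13.6]
x -20 face y [12.9 13.3 13.7]
x -10 face y [13.  13.4 13.7]
x 5 face y [13.1 13.4 13.8]
x 15 face y [13.2 13.5 13.8]
x 25 face y [13.2 13.5 13.9]
pads y [ 7.2 12.3]
t 13.8 TCP lane [ 30.6 -38.2 129.5] force [ 0.1 -0.5 -0.6]
plate face lane x at TCP height 17.22 slope 0.003 -> centre at foot x 21.12
body y [-66.8  -9.9] shoulder/low z 99.6
board -38 [-2.3  5.9] 30.7
board 38 [-1.7 13.6] 30.6
[[ 0.002 -1.     0.001]
 [-0.001  0.001  1.   ]
 [-1.    -0.002 -0.001]]
plate1 face [5.4 5.7 6. ] 125
held z low 92.6 y [-64.  -12.5] x [16.85 17.19 18.38]
```

View pics/w15c.png

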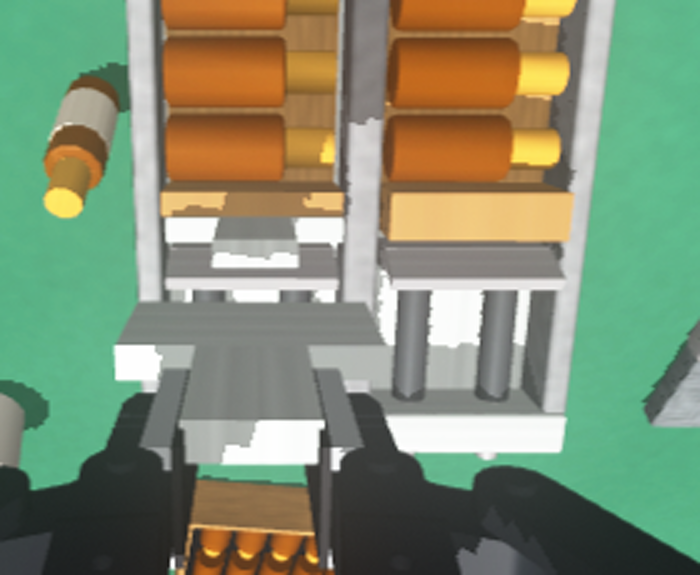

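move_arm(commands=[[0,0,0,-2.2,-0.2,-1.3,255],[0,0,0,-2.2,-0.2,-1.3,255],[0,0,0,0.3,0.2,-5.6,255],[0,0,0,5.2,0.9,-14.3,255],[0,0,0,10.2,1.6,-23,255],[0,0,0,15.1,2.4,-31.6,255],[0,0,0,18.6,2.9,-37.7,255],[0,0,0,18.6,2.9,-37.7,255],[0,0,0,18.6,2.9,-37.7,255]])

```text
time: 14.75
eef_pos: [0.4551, 0.1566, 0.1511]
tcp_rot: [0.637, -0.308, -0.397, -0.585]
contact_force: [-0.6, 0.4, -0.4]
opening: 0.255
```

```bash
python3 - <<'E'
from h import *
from plant import readout,eyes
for i in range(3): eyes.read_camera("wrist")
s=readout.get_state(); d=shot("wrist","w16"); handview(d,s); tl=(s["eef_pos"]-O0)@lframe()*1000; print(s["time"],tl.round(1),s["contact_force"].round(1))
L=lanes(d)
for z in range(34,100,6):
    k=L[(abs(L[...,1]+38)<9)&(abs(L[...,2]-z-3)<3)&(L[...,0]>0)&(L[...,0]<30)]
    if len(k)>3: print(z,len(k),np.percentile(k[:,0],[2,25,50,75,98]).round(1))
crop(d,180,460,100,330,2.5,"w16c")
E
```

```text
x -30 face y [ 5.6 10.5 13.6]
x -20 face y [13.  13.4 13.8]
x -10 face y [13.  13.4 13.8]
x 5 face y [13.1 13.5 13.8]
x 15 face y [13.3 17.9 21.5]
x 25 face y [13.3 13.5 13.8]
pads y [ 7.1 12.3]
14.9 [ 28.2 -37.9  87.6] [ 0.4 -0.3 -0.3]
34 47 [5.2 5.4 5.6 5.7 5.8]
40 34 [4.8 5.  5.1 5.2 5.3]
46 56 [4.5 4.8 4.8 5.  5.1]
52 58 [4.2 4.4 4.5 4.6 4.8]
58 101 [ 3.9  4.1  4.3 14.7 15. ]
64 266 [ 3.6  4.2  7.8 14.6 15. ]
70 455 [ 3.8  6.7  9.3 11.7 15. ]
76 127 [14.4 14.7 14.8 14.9 15.2]
82 133 [14.3 14.6 14.8 15.  15.3]
88 158 [14.4 14.6 14.8 15.  15.2]
94 172 [14.3 14.7 14.8 15.  15.3]
```

View pics/w16c.png

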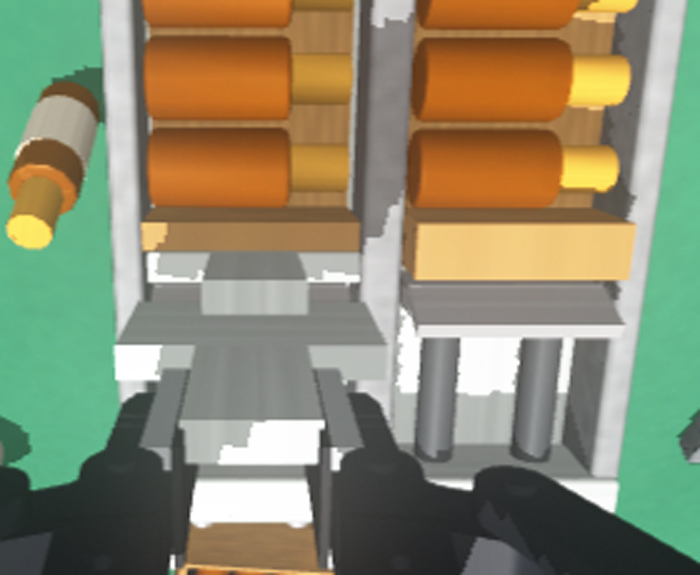

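move_arm(commands=[[0,0,0,2.5,0.4,-4.3,255],[0,0,0,5,0.7,-8.7,255],[0,0,0,7.4,1.1,-13,255],[0,0,0,9.9,1.5,-17.3,255],[0,0,0,11.9,1.8,-20.8,255],[0,0,0,11.9,1.8,-20.8,255]])

```text
time: 15.55
eef_pos: [0.4671, 0.1584, 0.1304]
tcp_rot: [0.637, -0.308, -0.397, -0.585]
contact_force: [0.9, -0.4, -0.3]
opening: 0.261
```

```bash
python3 - <<'E'
from h import *
from plant import readout,eyes
for i in range(3): eyes.read_camera("wrist")
s=readout.get_state(); d=shot("wrist","w17"); handview(d,s); tl=(s["eef_pos"]-O0)@lframe()*1000; print(s["time"],tl.round(1),(s["contact_force"]@lframe()).round(1))
L=lanes(d)
for z in range(34,100,6):
    k=L[(abs(L[...,1]+38)<9)&(abs(L[...,2]-z-3)<3)&(L[...,0]>0)&(L[...,0]<30)]
    if len(k)>3: print(z,len(k),np.percentile(k[:,0],[2,25,50,75,98]).round(1))
crop(d,180,460,100,330,2.5,"w17c")
E
```

```text
x -30 face y [ 5.7 10.5 13.6]
x -20 face y [13.  13.4 13.8]
x -10 face y [13.1 17.4 21.6]
pads y [ 7.1 12.4]
15.7 [ 28.  -37.9  63.5] [-1.1  0.3 -0.8]
34 65 [5.2 5.4 5.5 5.6 5.8]
40 77 [4.9 5.1 5.2 5.3 5.5]
46 71 [4.5 4.8 4.9 5.  5.2]
52 89 [4.3 4.5 4.6 4.7 4.9]
58 116 [ 4.   4.3  4.4  4.6 14.9]
64 395 [ 3.8  4.2  8.5 14.4 14.9]
70 625 [ 3.8  6.6  9.3 14.2 14.9]
76 195 [14.1 14.4 14.5 14.7 14.9]
82 224 [14.1 14.4 14.6 14.7 15.1]
88 368 [14.1 14.5 14.7 16.6 22.7]
94 684 [14.3 16.3 18.3 20.5 22.6]
```

View pics/w17c.png

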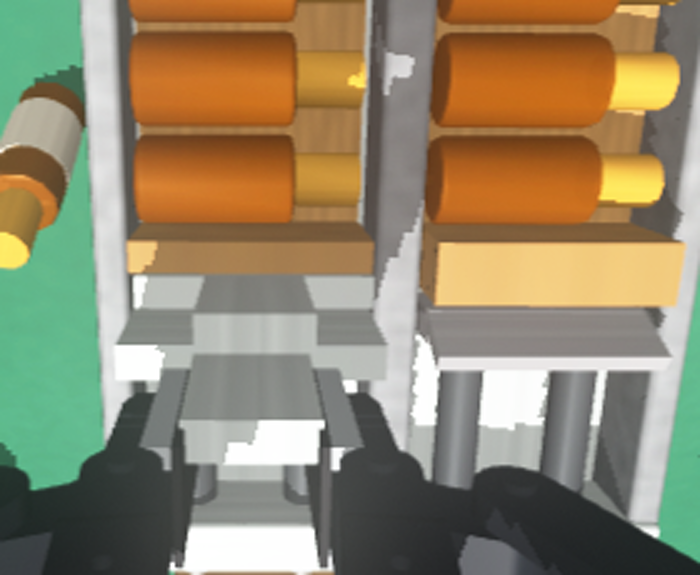

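move_arm(commands=[[0,0,0,2,0.3,-3.5,255],[0,0,0,4,0.6,-6.9,255],[0,0,0,6,0.9,-10.4,255],[0,0,0,7.4,1.1,-13,255],[0,0,0,7.4,1.1,-13,255]])

```text
time: 16.25
eef_pos: [0.4741, 0.1596, 0.1175]
tcp_rot: [0.637, -0.308, -0.397, -0.585]
contact_force: [-2.0, 0.4, 2.6]
opening: 0.26
```

```bash
cat > st.py <<'E'
from h import *
from plant import readout,eyes
import sys
for i in range(2): eyes.read_camera("wrist")
s=readout.get_state(); d=shot("wrist",sys.argv[1]); handview(d,s); tl=(s["eef_pos"]-O0)@lframe()*1000; print(s["time"],tl.round(1),(s["contact_force"]@lframe()).round(1),s["opening"])
L=lanes(d); yc=float(sys.argv[2])
for z in range(34,100,6):
    k=L[(abs(L[...,1]-yc)<9)&(abs(L[...,2]-z-3)<3)&(L[...,0]>0)&(L[...,0]<30)]
    if len(k)>3: print(z,len(k),np.percentile(k[:,0],[2,25,50,75,98]).round(1))
crop(d,180,460,100,330,2.5,sys.argv[1]+"c")
E
python3 st.py w18 -38
```

```text
x -30 face y [ 5.6 10.5 13.5]
x -20 face y [13.3 18.2 21.8]
x -10 face y [21.3 21.6 21.9]
x 5 face y [21.3 21.6 21.9]
x 15 face y [21.3 21.7 21.9]
pads y [ 6.9 12.3]
16.35 [ 27.5 -37.8  48.3] [-0.7  0.9  0.1] 0.2647890095253564
34 102 [5.5 5.7 5.8 5.9 6.2]
40 109 [5.5 5.7 5.8 6.  6.2]
46 126 [5.5 5.7 5.9 6.  6.2]
52 152 [5.4 5.7 5.8 6.  6.3]
58 159 [5.4 5.7 5.8 6.  6.3]
64 304 [ 5.5  5.8  6.1  8.3 14.1]
70 830 [ 5.7  8.5 11.2 13.8 14.5]
76 926 [13.8 14.9 17.3 19.8 22.2]
```

View pics/w18c.png

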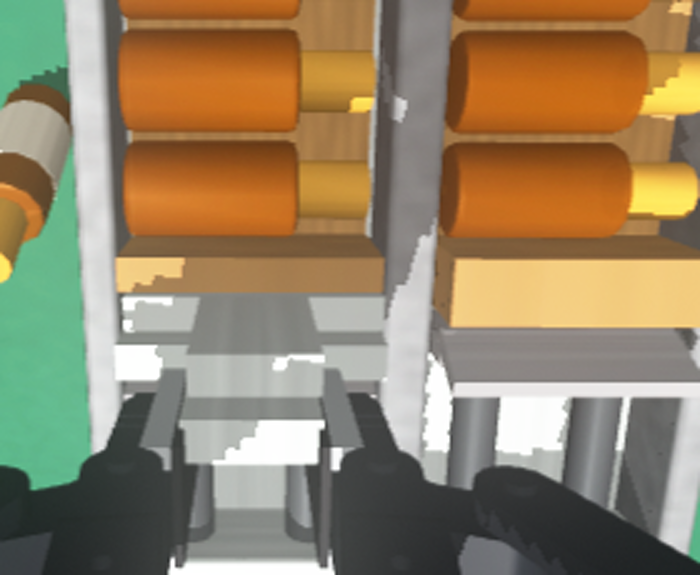

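move_arm(commands=[[0,0,0,1.5,0.2,-2.6,255],[0,0,0,3,0.4,-5.2,255],[0,0,0,4.2,0.6,-7.3,255],[0,0,0,5.2,0.8,-9.1,255],[0,0,0,5.2,0.8,-9.1,255]])

```text
time: 16.9
eef_pos: [0.4794, 0.1604, 0.1101]
tcp_rot: [0.637, -0.308, -0.397, -0.585]
contact_force: [-19.5, -4.5, 20.4]
opening: 0.259
```

```bash
python3 st.py w19 -38
```

```text
x -30 face y [ 6.  13.3 21.3]
pads y [ 7.1 12.4]
17.0 [ 28.3 -37.7  39.2] [-5.8 -3.  27.4] 0.25785449690693557
34 121 [5.4 5.7 5.9 6.  6.2]
40 127 [5.5 5.7 5.9 5.9 6.2]
46 150 [5.5 5.7 5.9 6.  6.2]
52 176 [5.4 5.7 5.9 6.  6.3]
58 192 [5.5 5.7 5.9 6.  6.2]
64 660 [ 5.5  6.  12.2 17.2 23. ]
70 1247 [ 5.8  9.2 13.1 18.3 22.7]
```

View pics/w19c.png

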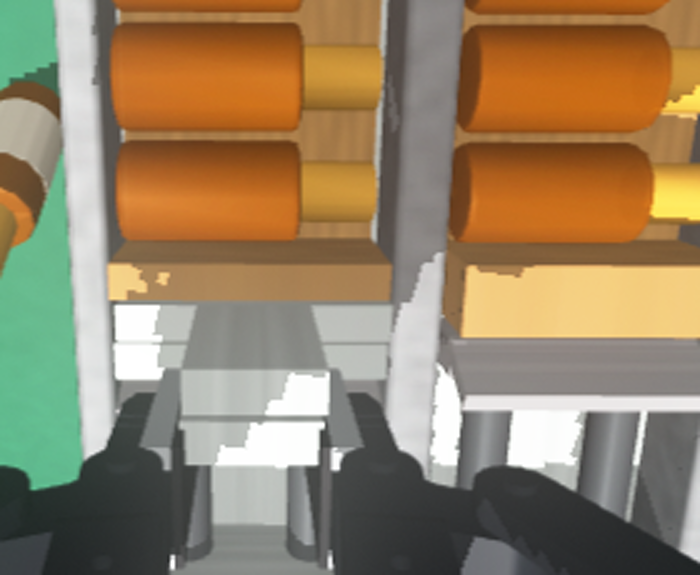

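move_arm(commands=[[0,0,0,0,0,0,255],[0,0,0,0,0,0,130],[0,0,0,0,0,0,130],[0,0,0,0,0,0,130],[0,0,0,0,0,0,130],[0,0,0,-10,-1.5,17.3,130],[0,0,0,-25,-3.6,43.3,130],[0,0,0,-40,-5.8,70,130],[0,0,0,-40,-5.8,70,130],[0,0,0,-40,-5.8,70,130]])

```text
time: 18.05
eef_pos: [0.4397, 0.1546, 0.1808]
tcp_rot: [0.637, -0.307, -0.396, -0.585]
contact_force: [0.6, 0.4, -0.3]
opening: 0.491
```

```bash
python3 st.py w20 -38; python3 - <<'E'
from h import *
L=lanes(load("pics/w20.npz"))
for yc in (-38,38):
    a=L[(abs(L[...,1]-yc)<27)]
    j=a[(a[:,2]>31)&(a[:,2]<36)&(a[:,0]>20)&(a[:,0]<42)]; print(yc,"jaw top x",np.percentile(j[:,0],[2,98]).round(1))
E
```

```text
pads y [-10.2  12.1]
18.15 [ 27.2 -37.7 119. ] [-1.6 -0.5 -0.4] 0.49609729806725145
34 44 [5.7 5.8 5.8 5.9 6.1]
40 29 [5.6 5.8 5.9 6.  6.2]
46 45 [5.6 5.8 5.8 5.9 6. ]
52 49 [5.7 5.7 5.8 5.9 6.1]
58 48 [5.5 5.8 5.9 6.  6.1]
64 166 [ 5.7  6.   9.2 13.4 21.2]
70 514 [ 6.2  9.9 14.5 18.1 21.6]
-38 jaw top x [20.3 33.6]
38 jaw top x [24.7 30.6]
```

View pics/w20c.png

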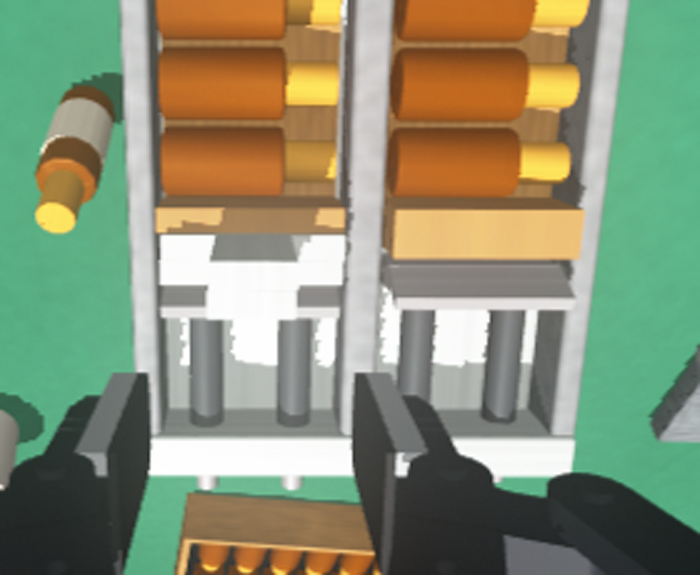

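```bash
python3 - <<'E'
from h import *
delta(toolR(np.deg2rad(-17.5),0),(.5485,-.2545,.11))
E
```

```text
turn [ 0.0426  0.5231 -0.4411] shift [ 109.7 -409.   -68.3]
```

move_arm(commands=[[0,0,0,0,-30,40,120],[0.043,0.523,-0.441,45,-150,50,120],[0.043,0.523,-0.441,110,-409,50,120],[0.043,0.523,-0.441,110,-409,50,120],[0.043,0.523,-0.441,110,-409,50,120],[0.043,0.523,-0.441,110,-409,50,120],[0.043,0.523,-0.441,110,-409,50,120],[0.043,0.523,-0.441,110,-409,20,120],[0.043,0.523,-0.441,110,-409,-30,120],[0.043,0.523,-0.441,110,-409,-66,120],[0.043,0.523,-0.441,110,-409,-66,120],[0.043,0.523,-0.441,110,-409,-66,120]])

```text
time: 19.4
eef_pos: [0.5467, -0.2534, 0.1078]
tcp_rot: [-0.415, 0.571, 0.421, 0.57]
contact_force: [0.5, 0.3, 0.5]
opening: 0.53
```

```bash
python3 - <<'E'
from h import *
from plant import readout,eyes
for i in range(4): eyes.read_camera("wrist")
s=readout.get_state(); d=shot("wrist","w21"); print(s["time"],s["eef_pos"])
delta(toolR(np.deg2rad(-17.5),0),s["eef_pos"],s)
W=cloud(d); Q=(W-s["eef_pos"])@R.from_quat(s["tcp_rot"]).as_matrix()*1000
m=(W[...,2]>.0785)&(W[...,2]<.084)&(abs(Q[...,2])<16)
n,l,st,c=cv2.connectedComponentsWithStats(m.astype(np.uint8))
for k in range(1,n):
    if st[k,4]>30: P=Q[l==k]; print(st[k],"y",np.percentile(P[:,1],[2,98]).round(1),"z",np.percentile(P[:,2],[2,98]).round(1))
E
```

```text
19.6 [ 0.55038114 -0.25459846  0.11523674]
turn [ 0.0022  0.0041 -0.0013] shift [0. 0. 0.]
[263 232  38  13 484] y [-2.1  6.1] z [-11.5  12. ]
[263 263  37  13 448] y [-24.  -15.6] z [-11.9  11.8]
[262 292  36  13 416] y [-45.7 -37.6] z [-12.8  10.8]
```

View pics/w21.png

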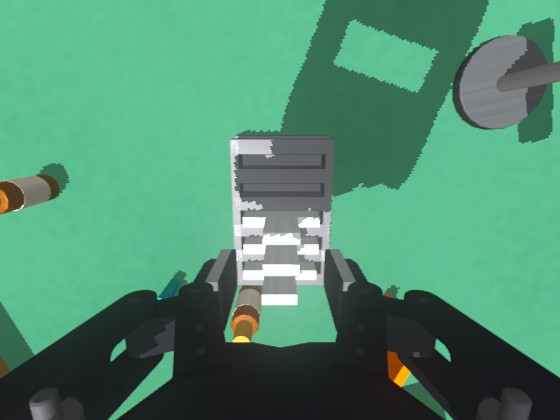

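move_arm(commands=[[0.002,0.004,-0.001,-1.4,0.5,-15,120],[0.002,0.004,-0.001,-1.4,0.5,-40,120],[0.002,0.004,-0.001,-1.4,0.5,-60,120],[0.002,0.004,-0.001,-1.4,0.5,-68,120],[0.002,0.004,-0.001,-1.4,0.5,-68,120],[0.002,0.004,-0.001,-1.4,0.5,-68,120],[0.002,0.004,-0.001,-1.4,0.5,-68,255],[0.002,0.004,-0.001,-1.4,0.5,-68,255],[0.002,0.004,-0.001,-1.4,0.5,-68,255],[0.002,0.004,-0.001,-1.4,0.5,-68,255],[0.002,0.004,-0.001,-1.4,0.5,-68,255]])

```text
time: 20.75
eef_pos: [0.55, -0.2547, 0.0489]
tcp_rot: [-0.419, 0.57, 0.417, 0.571]
contact_force: [-0.5, 1.1, 5.6]
opening: 0.262
```

```bash
python3 - <<'E'
from h import *
from plant import readout,eyes
s=readout.get_state(); d=shot("wrist","w22"); print(s["time"],s["eef_pos"],s["opening"],s["contact_force"].round(1)); handview(d,s)
E
```

```text
20.75 [ 0.54995907 -0.25466681  0.04894865] 0.2623813317394073 [-0.5  1.1  5.6]
x -30 face y [-21.   -1.2   5.5]
x -20 face y [-17.  -16.1   5.7]
x -10 face y [-17.    5.    5.8]
x 5 face y [5.1 5.5 5.9]
x 15 face y [ 5.3 11.4 17.9]
x 25 face y [ 5.4 18.3 18.7]
pads y [ 6.9 12.2]
```

```bash
python3 - <<'E'
from h import *
from plant import readout
s=readout.get_state()
p=O0+lframe()@np.array([.0200,.0372,.090]); delta(toolR(Y0,np.deg2rad(30)),p,s); print(p)
L=lanes(load("pics/w20.npz")); hsv=cv2.cvtColor(load("pics/w20.npz")["color"],cv2.COLOR_RGB2HSV)
for c in (-38,38):
    k=L[(abs(L[...,1]-c)<34)&(abs(L[...,2]-34)<2)&(L[...,0]>26)&(L[...,0]<34)]; print("jaw y",np.percentile(k[:,1],[1,99]).round(1))
E
```

```text
turn [-0.0409 -0.5235  0.4408] shift [-113.7  484.4  101. ]
[0.43621125 0.22978598 0.14994   ]
jaw y [-66.5  -9.8]
jaw y [ 9.  66.1]
```

move_arm(commands=[[0,0,0,0,0,30,255],[0,0,0,0,0,70,255],[0,0,0,0,0,120,255],[0,0,0,0,0,170,255],[0,0,0,0,0,200,255],[0,0,0,0,0,200,255]])

```text
time: 21.4
eef_pos: [0.5523, -0.2562, 0.2558]
tcp_rot: [-0.423, 0.568, 0.413, 0.572]
contact_force: [-0.2, -1.0, -0.2]
opening: 0.26
```

move_arm(commands=[[-0.02,-0.26,0.22,-25,50,0,255],[-0.041,-0.523,0.441,-45,100,0,255],[-0.041,-0.523,0.441,-116,486,0,255],[-0.041,-0.523,0.441,-116,486,0,255],[-0.041,-0.523,0.441,-116,486,0,255],[-0.041,-0.523,0.441,-116,486,0,255],[-0.041,-0.523,0.441,-116,486,0,255],[-0.041,-0.523,0.441,-116,486,0,255],[-0.041,-0.523,0.441,-116,486,-30,255],[-0.041,-0.523,0.441,-116,486,-70,255],[-0.041,-0.523,0.441,-116,486,-100,255],[-0.041,-0.523,0.441,-116,486,-100,255]])

```text
time: 22.6
eef_pos: [0.4295, 0.2297, 0.1457]
tcp_rot: [0.638, -0.311, -0.399, -0.581]
contact_force: [-0.9, -0.7, -1.5]
opening: 0.266
```

```bash
cat >> st.py <<'E'
relpose(d,s,yc)
delta(toolR(Y0,np.deg2rad(30)),s["eef_pos"],s)
E
python3 - <<'E'
from plant import eyes
for i in range(5): eyes.read_camera("wrist")
E
python3 st.py w23 38
```

```text
x -30 face y [-1.8  3.1  5.9]
x -20 face y [5.2 5.7 6.1]
x -10 face y [5.2 5.7 6.2]
x 5 face y [5.4 5.7 6.2]
x 15 face y [5.3 5.7 6.1]
x 25 face y [5.4 5.8 6.2]
pads y [ 7.2 12.4]
22.95 [26.  36.4 96.7] [0.4 0.5 0.1] 0.26337412722006237
34 15 [25.8 26.  26.7 26.7 26.8]
58 78 [20.4 20.7 20.8 21.  21.2]
64 91 [20.3 20.6 20.7 20.9 21.2]
70 108 [20.1 20.5 20.6 20.8 21.1]
76 114 [20.1 20.4 20.5 20.7 21. ]
82 124 [20.  20.3 20.5 20.6 20.9]
88 144 [19.9 20.2 20.4 20.5 20.8]
94 157 [19.8 20.1 20.3 20.5 20.9]
t 22.95 TCP lane [26.  36.4 96.7] force [0.2 0.6 0.3]
plate face lane x at TCP height 20.29 slope -0.015 -> centre at foot x 24.83
body y [ 7.7 64.9] shoulder/low z 66.8
board -38 [-2.3  6. ] 30.7
board 38 [-1.8 14.2] 30.5
turn [0.0001 0.0161 0.0035] shift [0. 0. 0.]
```

View pics/w23c.png

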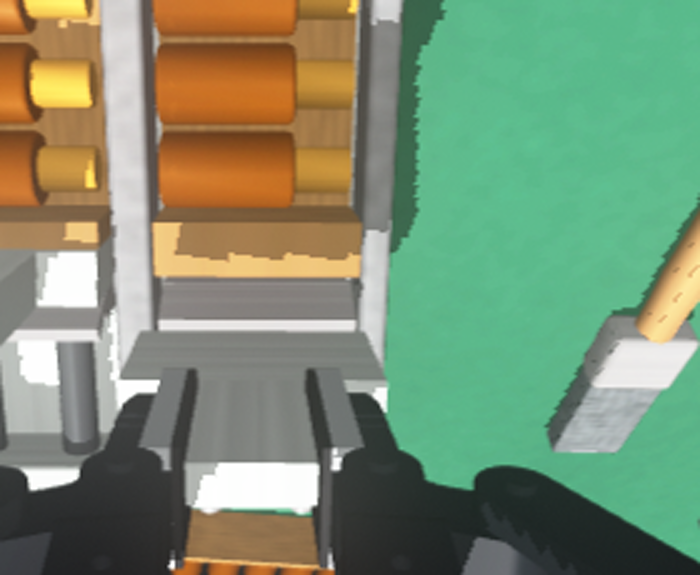

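move_arm(commands=[[0,0.016,0.003,-4.7,0.4,-2.6,255],[0,0.016,0.003,-4.7,0.4,-2.6,255],[0,0.016,0.003,-2.2,0.8,-7,255],[0,0.016,0.003,0.3,1.1,-11.3,255],[0,0.016,0.003,0.3,1.1,-11.3,255],[0,0.016,0.003,0.3,1.1,-11.3,255]])

```text
time: 23.6
eef_pos: [0.438, 0.2303, 0.1465]
tcp_rot: [0.636, -0.309, -0.398, -0.585]
contact_force: [0.5, -0.5, -0.2]
opening: 0.265
```

```bash
python3 -c "
from plant import eyes
for i in range(3): eyes.read_camera('wrist')"
python3 st.py w24 38
```

```text
x -30 face y [-1.8  3.2  5.9]
x -20 face y [5.1 5.6 6.1]
x -10 face y [5.2 5.6 6.1]
x 5 face y [5.3 5.7 6.1]
x 15 face y [5.4 5.7 6.1]
x 25 face y [5.4 5.8 6.1]
pads y [ 7.1 12.4]
23.85 [20.4 37.6 86.6] [-0.   0.  -0.4] 0.2589054759200158
46 48 [14.3 14.5 14.6 14.7 14.9]
52 92 [14.3 14.5 14.6 14.8 15. ]
58 96 [14.1 14.5 14.7 14.8 15. ]
64 111 [14.2 14.5 14.7 14.8 15.1]
70 127 [14.3 14.5 14.7 14.8 15.1]
76 128 [14.3 14.5 14.7 14.9 15.1]
82 170 [14.3 14.6 14.8 14.9 15.2]
88 166 [14.2 14.6 14.8 15.  15.3]
94 190 [14.1 14.6 14.7 15.  15.3]
t 23.85 TCP lane [20.4 37.6 86.6] force [ 0.2  0.  -0.3]
plate face lane x at TCP height 14.72 slope 0.003 -> centre at foot x 18.62
body y [ 9.  66.1] shoulder/low z 56.6
board -38 [-2.3  5.8] 30.7
board 38 [-1.9 13.8] 30.5
turn [ 0.0002 -0.0004  0.0002] shift [0. 0. 0.]
```

View pics/w24c.png

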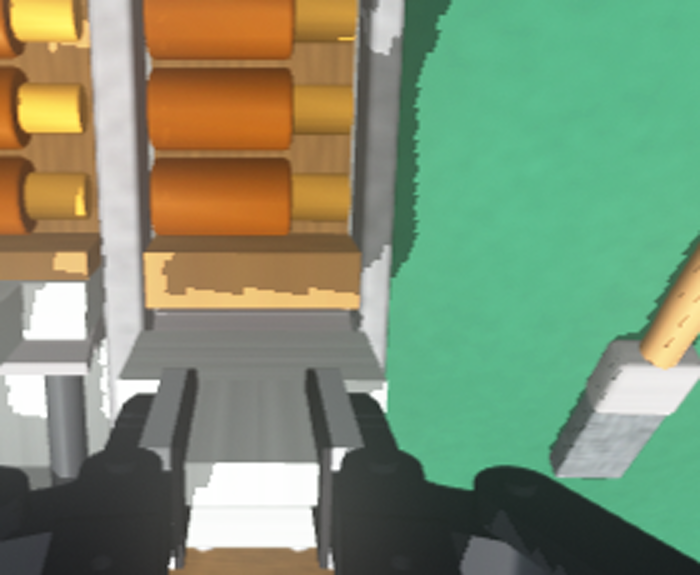

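move_arm(commands=[[0,0,0,2.3,0.3,-3.3,255],[0,0,0,4.3,0.6,-6.8,255],[0,0,0,6.3,0.9,-10.2,255],[0,0,0,8.3,1.2,-13.7,255],[0,0,0,10.2,1.5,-17.2,255],[0,0,0,12.2,1.8,-20.6,255],[0,0,0,14.2,2.1,-24.1,255],[0,0,0,14.2,2.1,-24.1,255]])

```text
time: 24.7
eef_pos: [0.4521, 0.2325, 0.1225]
tcp_rot: [0.636, -0.309, -0.398, -0.585]
contact_force: [-0.6, 0.7, -1.7]
opening: 0.264
```

```bash
python3 st.py w25 38|grep -v '^x'
```

```text
pads y [ 7.2 12.4]
24.8 [20.2 37.6 58.2] [-1.1 -0.5 -1.4] 0.2686687504861755
34 113 [13.9 14.2 14.3 14.4 14.7]
40 119 [14.  14.3 14.4 14.5 14.7]
46 128 [13.9 14.3 14.4 14.6 14.9]
52 154 [14.  14.3 14.4 14.6 14.9]
58 168 [13.9 14.3 14.5 14.6 15. ]
64 187 [13.9 14.3 14.5 14.7 15. ]
70 212 [14.  14.4 14.5 14.7 15.1]
76 246 [14.  14.4 14.6 14.8 15.1]
82 276 [14.  14.4 14.6 14.8 15.3]
88 786 [14.3 16.  18.1 20.2 22.5]
t 24.8 TCP lane [20.2 37.6 58.2] force [-0.2 -0.6 -1.8]
plate face lane x at TCP height 14.72 slope 0.034 -> centre at foot x 17.47
body y [ 8.8 66.2] shoulder/low z 28.7
board -38 [-2.4  5.6] 30.7
board 38 [-1.9 13.9] 30.5
turn [ 0.0004 -0.0015  0.0004] shift [0. 0. 0.]
```

View pics/w25c.png

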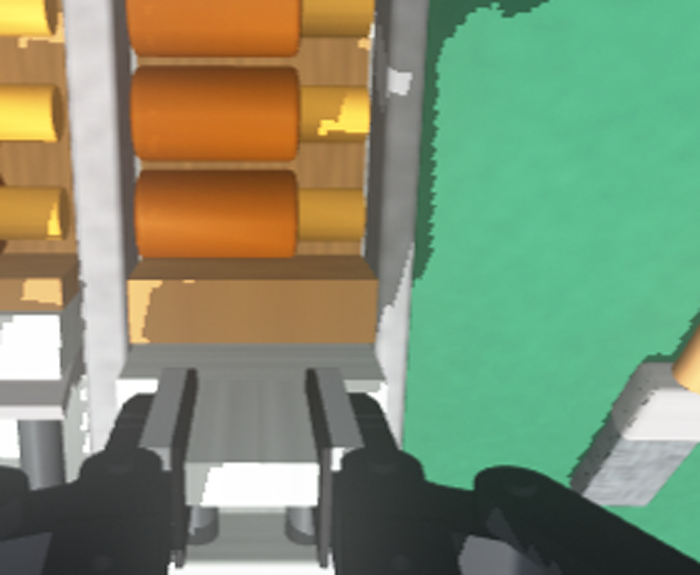

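Going in cleanly, foot about 18 mm above the floor. I'll push the rest of the way down, about 20 mm.

move_arm(commands=[[0,0,0,2,0.3,-3.5,255],[0,0,0,4,0.6,-6.9,255],[0,0,0,6,0.9,-10.4,255],[0,0,0,8,1.2,-13.9,255],[0,0,0,9.2,1.4,-16,255],[0,0,0,10.2,1.5,-17.7,255],[0,0,0,10.2,1.5,-17.7,255]])

```text
time: 25.55
eef_pos: [0.462, 0.2341, 0.1059]
tcp_rot: [0.636, -0.309, -0.398, -0.584]
contact_force: [-16.2, -4.6, 16.9]
opening: 0.262
```

```bash
python3 st.py w26 38|grep -v '^x'
```

```text
pads y [ 7.2 12.4]
25.65 [20.6 37.7 38.8] [-6.1 -0.6 23.2] 0.2613645558267011
34 152 [14.2 14.6 14.7 14.9 15.2]
40 174 [14.3 14.6 14.8 15.  15.3]
46 188 [14.4 14.7 14.9 15.1 15.5]
52 228 [14.4 14.8 15.  15.2 15.5]
58 257 [14.5 14.9 15.1 15.3 15.7]
64 478 [14.5 15.1 15.4 18.6 23.3]
70 535 [14.9 16.8 18.9 20.8 22.8]
t 25.65 TCP lane [20.6 37.7 38.8] force [-16.7  -3.1  17.1]
plate face lane x at TCP height 11.85 slope 0.055 -> centre at foot x 13.81
body y [-1.6 76.9] shoulder/low z 20.0
board -38 [-2.3  5.9] 30.7
board 38 [-2.  14.3] 30.5
turn [ 0.0013 -0.0026  0.0005] shift [0. 0. 0.]
```

View pics/w26c.png

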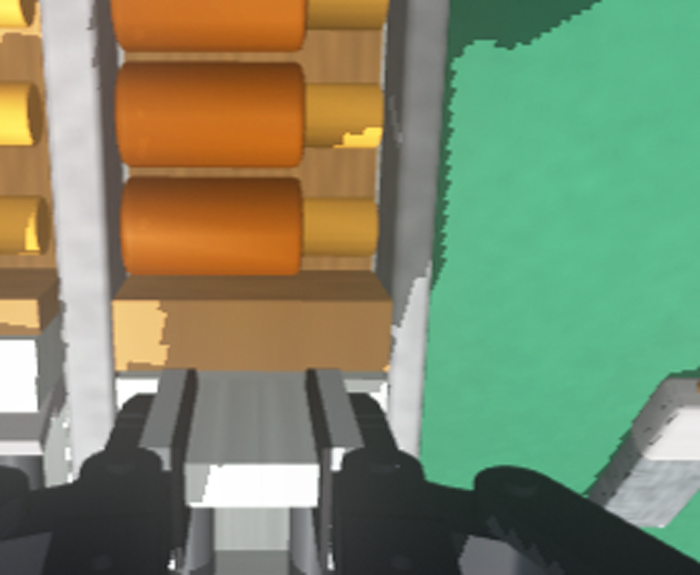

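move_arm(commands=[[0,0,0,0,0,0,255],[0,0,0,0,0,0,130],[0,0,0,0,0,0,130],[0,0,0,0,0,0,130],[0,0,0,0,0,0,130],[0,0,0,-10,-1.5,17.3,130],[0,0,0,-25,-3.6,43.3,130],[0,0,0,-40,-5.8,70,130],[0,0,0,-46,-6.7,80,130],[0,0,0,-46,-6.7,80,130],[0,0,0,-46,-6.7,80,130]])

```text
time: 26.8
eef_pos: [0.416, 0.2273, 0.1858]
tcp_rot: [0.636, -0.309, -0.398, -0.584]
contact_force: [-0.5, -0.5, -0.2]
opening: 0.489
```

```bash
python3 st.py w27 38|grep -v '^x'; python3 - <<'E'
from h import *
d=load("pics/w27.npz"); L=lanes(d)
for yc in (-38,38):
    a=L[(abs(L[...,1]-yc)<27)]
    j=a[(a[:,2]>31)&(a[:,2]<36)&(a[:,0]>24)&(a[:,0]<42)]; print(yc,"jaw top far edge x",np.percentile(j[:,0],[98]).round(1))
    sh=a[(a[:,2]>34.5)&(a[:,2]<45)&(a[:,0]>5)&(a[:,0]<24)&(abs(a[:,1]-yc)>15)]
    for sgn in (-1,1):
        q=sh[np.sign(sh[:,1]-yc)==sgn]; print(" shoulder z",sgn,len(q),np.percentile(q[:,2],[20,50]).round(1) if len(q) else '',np.percentile(q[:,0],[3,97]).round(1) if len(q) else '')
    t=L[(abs(L[...,1]-yc)<20)&(L[...,2]>66)&(L[...,2]<76)&(L[...,0]<24)&(L[...,0]>0)]; print(" tab top z",np.percentile(t[:,2],[50,95]).round(1),"y",np.percentile(t[:,1],[1,99]).round(1))
crop(d,60,480,60,330,1.8,"w27d")
E
```

```text
pads y [-10.4  12.3]
26.9 [ 19.4  37.5 130.3] [ 0.2 -0.8  0. ] 0.48981842453053287
34 43 [14.  14.2 14.2 14.4 14.6]
40 42 [14.  14.2 14.3 14.4 14.6]
46 44 [13.8 14.1 14.2 14.4 14.6]
52 48 [13.7 14.1 14.2 14.4 14.5]
58 52 [13.9 14.1 14.2 14.4 14.7]
64 96 [13.9 14.3 14.5 17.8 22.1]
70 225 [14.  15.7 17.9 20.1 21.7]
t 26.9 TCP lane [ 19.4  37.5 130.3] force [ 0.3 -0.8  0.1]
-38 jaw top far edge x [33.1]
 shoulder z -1 62 [34.7 35. ] [ 6.  18.9]
 shoulder z 1 140 [34.7 34.9] [ 6.  21.5]
 tab top z [70.5 71.5] y [-49.3 -25.2]
38 jaw top far edge x [34.]
 shoulder z -1 58 [34.7 35.1] [14.4 21.4]
 shoulder z 1 78 [34.8 35.2] [14.4 21.5]
 tab top z [70.5 71.7] y [26.1 49.3]
  return _methods._mean(a, axis=axis, dtype=dtype,
  ret = ret.dtype.type(ret / rcount)
Traceback (most recent call last):
  File "st.py", line 11, in <module>
    relpose(d,s,yc)
    ~~~~~~~^^^^^^^^
  File "h.py", line 45, in relpose
    k=D[sel]; md=np.median(k[:,0]); k=k[abs(k[:,0]-md)<2]; p=np.polyfit(k[:,2],k[:,0],1); print("plate face lane x at TCP height",round(p[1]+tl[0],2),"slope",round(p[0],3), "-> centre at foot x",round(np.polyval(p,-37)+tl[0]+4,2))
                                                             ~~~~~~~~~~^^^^^^^^^^^^^^^^^
TypeError: expected non-empty vector for x
```

View pics/w27d.png

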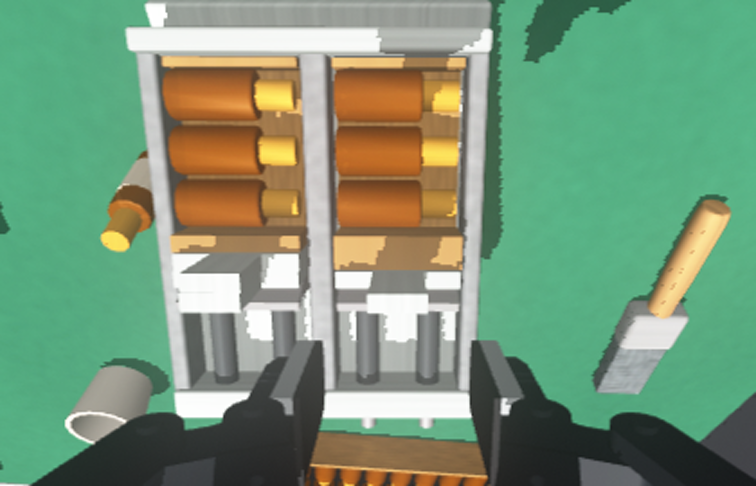

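```bash
python3 - <<'E'
from h import *
d=shot("top","top1"); e=shot("scene","scene1"); crop(e,120,480,140,320,2,"scene1c")
a=load("pics/top0.npz"); A=cloud(a);B=cloud(d)
for n,(u,v) in dict(b1=(407,202),b2=(244,256),b0=(464,266),cup=(284,158),tq=(440,209),og=(361,178),brush=(105,230)).items(): print(n,A[v,u].round(4),B[v,u].round(4), np.abs(a["color"][v-8:v+9,u-8:u+9].astype(int)-d["color"][v-8:v+9,u-8:u+9]).mean().round(1))
E
```

```text
b1 [ 0.6205 -0.301   0.0678] [ 0.6205 -0.3011  0.0677] 2.2
b2 [0.4843 0.0904 0.0713] [0.4842 0.0901 0.0751] 2.2
b0 [ 0.4686 -0.4371  0.0643] [ 0.4686 -0.4391  0.0589] 2.2
cup [ 0.728  -0.0021  0.0473] [ 0.7271 -0.002   0.0517] 2.7
tq [ 0.6043 -0.3793  0.0721] [ 0.6041 -0.3788  0.0736] 2.1
og [ 0.6778 -0.19    0.0663] [ 0.6776 -0.1898  0.0672] 2.3
brush [0.5441 0.4435 0.0142] [0.544  0.4424 0.0176] 2.7
```

View pics/scene1c.png

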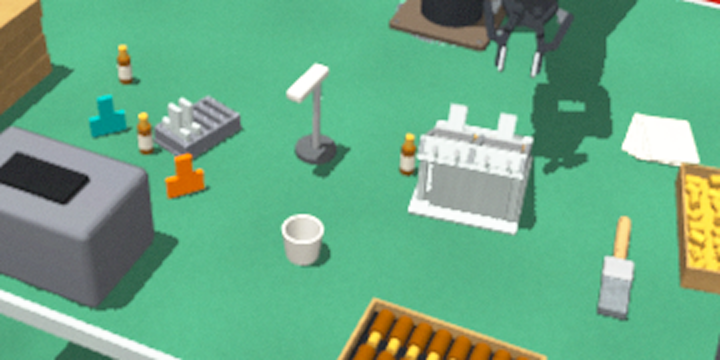

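View pics/top1.png

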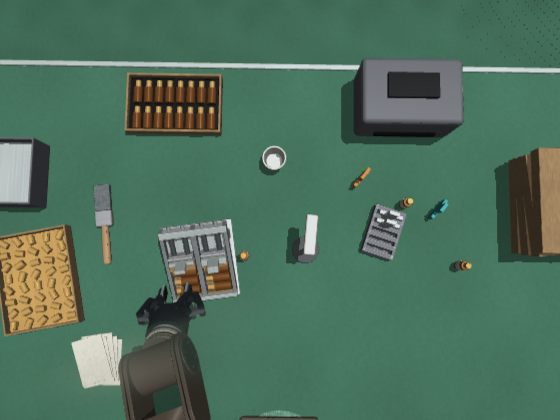

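All the bystanders stand where they were. Two plates are left in the rack at about (388,215), and the gripper is clear of everything. I'm handing the job in.

```bash
python3 -c "
from plant import ctrl
print(ctrl.sign_off())"
```

```text
the job is handed in; nothing more can be done
None
```

I fitted two plates in the right lane (the short row) and one in the left lane (the long row), and left the other two plates in the rack. I handed the job in at about 27 s of the 72 s allowed; it gave no verdict.

**Last checks:**
- **Plates:** all three are upright. Their shoulders are about 36 mm above the lane floor, so the feet are fully down.
- **Jaws:** both are held off their stops, the right by about 2.7 mm and the left by about 3.4 mm. I worked this out from camera depth, good to about 1 mm, because the state has no jaw reading.
- **Surroundings:** comparing the top view from before and after, the standing bottles, cup, brush and both look-alikes are where they were. The gripper ended clear of everything.

**What went less than perfectly:**
- After larger moves the arm swayed by several mm. The incoming second right-lane plate probably brushed the first because of this, and the first leaned about 3°. It came upright again as the second was pushed in.
- My final measuring script stopped with an error on its held-plate check, because nothing was in the gripper by then. The readings above don't depend on that part.

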